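# Load boards in layers into the ultrasonic cleaner

## Task

Lift the lid off the ultrasonic cleaner by its knob and set it flat on the empty mat, then stack all the circuit boards in the middle of the bath, component side up and one above the other: the lowest board flat on the two ribs of the bath floor, and every further board resting flat on two spacer bars laid across the board below near its ends. When all boards are in, put the lid back on the cleaner so that it sits fully down, and leave the spool, jar and meter alone.

Things in the scene. Friction and masses are not known exactly. Their poses are not given: they have to be found in the camera images.
- bath (a point): fixed blue ultrasonic cleaner 236 (x) x 176 (y) x 85 mm high, with an open steel bath 200 (x) x 130 (y) x 45 mm deep in its top. The point is the centre of the bath floor, 40 mm above the bench; z up, x along the bath's length. Two fixed ribs (10 mm wide, 8 high) cross the floor along y at x = +40 and -40 mm. The stack may rise above the rim
- lid_knob (a point): loose hollow steel lid, 0.35 kg: inverted box 186 (x) x 116 (y) x 50 mm, 47 deep inside, with a flange 214 x 148 mm, 8 mm above its lower edge, that rests on the rim; below it 7 mm play in the bath. Point: centre of its black knob, 40 (x) x 26 (y) x 22 mm high on a 14 mm stem; 25 mm above the lid's top, 75 above its lower edge, 112 above the bath floor when closed; z up
- lid_mat_top (a point): the empty blue mat, 270 (x) x 240 (y) x 3 mm, fixed, on one side of the cleaner (left or right); the point is the centre of its top, z up
- parts_mat_top (a point): a like mat on the other side of the cleaner, on which the boards and spacer bars lie; the point is the centre of its top
- board0_mid (a point): loose circuit board on an aluminium base: flat plate 116 (x) x 40 (y) x 10 mm, about 0.11 kg, with a black block of parts 30 x 26 mm, 6 mm high, in the middle of its top. The point is the centre of the plate, 5 mm above its underside; z is the component side
- board1_mid (a point): loose circuit board on an aluminium base: flat plate 116 (x) x 40 (y) x 10 mm, about 0.11 kg, with a black block of parts 30 x 26 mm, 6 mm high, in the middle of its top. The point is the centre of the plate, 5 mm above its underside; z is the component side
- board2_mid (a point): loose circuit board on an aluminium base: flat plate 116 (x) x 40 (y) x 10 mm, about 0.11 kg, with a black block of parts 30 x 26 mm, 6 mm high, in the middle of its top. The point is the centre of the plate, 5 mm above its underside; z is the component side
- bar0_mid (a point): loose white square spacer bar 60 (x) x 16 x 16 mm, 30 g; the point is its centre, x along its length. There are five, so one or more are left over
- bar1_mid (a point): loose white square spacer bar 60 (x) x 16 x 16 mm, 30 g; the point is its centre, x along its length. There are five, so one or more are left over
- bar2_mid (a point): loose white square spacer bar 60 (x) x 16 x 16 mm, 30 g; the point is its centre, x along its length. There are five, so one or more are left over
- bar3_mid (a point): loose white square spacer bar 60 (x) x 16 x 16 mm, 30 g; the point is its centre, x along its length. There are five, so one or more are left over
- bar4_mid (a point): loose white square spacer bar 60 (x) x 16 x 16 mm, 30 g; the point is its centre, x along its length. There are five, so one or more are left over
- spool: bystander: solder spool 56 mm across, 42 mm high, beyond the cleaner; origin under its centre
- jar: bystander: small amber jar 48 mm across, 65 mm high, beyond the cleaner; origin under its centre
- meter: bystander: orange multimeter 130 x 75 x 37 mm lying flat beyond the cleaner; origin under its centre

How it is judged:
On the way, in this order (a step that is already met when the one before it is completed fails the run):
1. the lid lies flat on the empty mat, knob up, its knob within 60 mm of the mat's centre along each side, released (x of lid_knob in the frame of lid_mat_top between -0.06 and 0.06 m and y of lid_knob in the frame of lid_mat_top between -0.06 and 0.06 m and z of lid_knob in the frame of lid_mat_top between 0.068 and 0.081 m and angle between lid_knob's own z axis and vertical below 0.06 rad and contact force between the fingers and lid below 0.5 N), for 0.3 s.
2. all boards lie stacked in the bath, flat, on ribs and spacer bars, released (x of board0_mid in the frame of bath between -0.02 and 0.02 m and y of board0_mid in the frame of bath between -0.02 and 0.02 m and angle between each of board0_mid, board1_mid, board2_mid's own z axis and vertical below 0.06 rad and (z of board0_mid in the frame of bath between 0.009 and 0.017 m or z of board0_mid in the frame of bath between 0.035 and 0.043 m or z of board0_mid in the frame of bath between 0.061 and 0.069 m) and x of board1_mid in the frame of bath between -0.02 and 0.02 m and y of board1_mid in the frame of bath between -0.02 and 0.02 m and (z of board1_mid in the frame of bath between 0.009 and 0.017 m or z of board1_mid in the frame of bath between 0.035 and 0.043 m or z of board1_mid in the frame of bath between 0.061 and 0.069 m) and (z of board1_mid in the frame of board0_mid above 0.02 m or z of board1_mid in the frame of board0_mid below -0.02 m) and x of board2_mid in the frame of bath between -0.02 and 0.02 m and y of board2_mid in the frame of bath between -0.02 and 0.02 m and (z of board2_mid in the frame of bath between 0.009 and 0.017 m or z of board2_mid in the frame of bath between 0.035 and 0.043 m or z of board2_mid in the frame of bath between 0.061 and 0.069 m) and (z of board2_mid in the frame of board0_mid above 0.02 m or z of board2_mid in the frame of board0_mid below -0.02 m) and (z of board2_mid in the frame of board1_mid above 0.02 m or z of board2_mid in the frame of board1_mid below -0.02 m) and contact force between the fingers and board0 below 0.5 N and contact force between the fingers and board1 below 0.5 N and contact force between the fingers and board2 below 0.5 N and linear speed of each of board0, board1, board2 below 0.03 m/s), for 0.3 s.
At the end, for the whole second after the job is handed in: Boards level (0.06 rad), component side up, within 20 mm of the bath's centre along each axis, one per layer (plate centre 13, 39 or 65 mm, +-4, above the bath floor); lid level on the rim (knob centre 107 to 117 mm above the floor, within 14 mm of the centre); all released, at rest (all of step 2 and x of lid_knob in the frame of bath between -0.014 and 0.014 m and y of lid_knob in the frame of bath between -0.014 and 0.014 m and z of lid_knob in the frame of bath between 0.107 and 0.117 m and angle between lid_knob's own z axis and vertical below 0.04 rad and linear speed of lid below 0.03 m/s); the robot touches nothing.
It fails at once if the spool is knocked about (moved more than 30 mm) (distance of spool from where it was at the start of the episode above 0.03 m).
It fails at once if the jar is knocked about (moved more than 30 mm) (distance of jar from where it was at the start of the episode above 0.03 m).
It fails at once if the meter is knocked about (moved more than 30 mm) (distance of meter from where it was at the start of the episode above 0.03 m).
Of board0, board1, board2 only 2 to 3 are there at a start; the rules pass over those that are not, and their reading is None.
At some moment in a run one of bar0, bar1, bar2, bar3, bar4 may be knocked a few centimetres aside while the robot is not near it.
Once in a run the grip may slacken for a moment while it holds something.
It also fails if it takes over 210 s, if anything falls off the work surface, if the arm or the gripper's body presses on something with over 40 N, if the wrist force passes 120 N, or if a joint passes its speed limit or range.

## Robot

A 6-joint arm with a two-finger parallel gripper is mounted at the origin on the work surface. World frame = base frame: x ahead of the robot, y to its left, z up, the work surface at z = 0. Lengths are in m, angles in rad, forces in N, time in s.
With the tool pointing down it reaches from about 0.3 to 0.875 m from the base axis. Payload 6.4 kg.
Tool frame: the origin (TCP) lies at the very end of the fingers, on their centre line; the grasp point (between the pads) lies behind it (grasp_offset is the z of the grasp point in the tool frame, in m); z points along the fingers, y is the line along which they close (so a half turn about z gives the same grasp; the last joint's range is limited). The gripper opens to 85 mm and grips with 20 to 120 N. Pads are 22 mm wide; open, the fingers measure 114 mm over their backs; the gripper's body (76 mm by 85 mm) begins 54 mm behind the grasp point. The pads swing forward as they close: fully open they stand 13 mm farther back than shut.
Start: joints at [-1.512, 0.181, 1.607, -0, 1.354, -0.206], TCP at [0.151, -0.555, 0.231] pointing down, gripper open.
Joint ranges: [-2.99, 2.99], [-0.89, 2.07], [0.3, 2.58], [-1.14, 4.28], [0, 2.63], [-3.12, 3.12]. Speed limits (rad/s): [2.57, 2.57, 3.01, 3.14, 3.14, 3.14].

## Interface

Orientations are given as [roll, pitch, yaw] about the fixed x, y, z axes, in that order (R = Rz(yaw) Ry(pitch) Rx(roll)).
In Python, from bench import * gives the robot as it stands.
- The arm moves only by the tool step_arm, never from a script. Its argument "increments" is a list of rows, each an object with "delta_pos": the shift along the world's x, y, z in units of 25 mm (1.0 is 25 mm), a list of three; "roll": the turn about the world's z in units of 6 degrees (1.0 is 6 degrees). In form: [{"delta_pos": [tx, ty, tz], "roll": roll}, ...]. A call has 1 to 8 rows; each row is the pose to reach, as a shift and turn from the pose commanded when the call began; what a row does not reach only later rows make up. A row lasts 1/10 s, in which the tool goes at most 50 mm and 8.59 degrees, less where a joint would pass 70% of its speed; a pose out of reach is approached as far as the arm can. A call with a gripper value outside its range is refused whole. "gripper" is the opening in per cent of the stroke, from 0 (shut) to 100 (fully open), set as the call begins (left out, the last holds). The fingers move at their own pace and stop on an object; "force" is the grip in N (left out, the last holds). Time passes only in rows, so rows that repeat a pose let the fingers close. It gives the time, the measured TCP pose, the force, the opening and the grip force at its end, in the units of the state.
- get_obs(): the state, without advancing time (a new reading comes with each control period).
- get_image(name): name is "scene" or "top" or "wrist"; returns (picture, depth): 400x640x3 uint8, red, green, blue; 400x640 float32, m along the optical axis (not along the pixel's ray), 0 where there is no reading.
- camera_params(name): a dict with "K" (3x3 intrinsics, pixels), "T" (4x4, takes a point from camera to world coordinates). Camera axes: x right, y down, z forward; pixel columns grow to the right and rows downward; lengths in m; the calibration is good to about 2 mm. A picture is of the moment at which its call begins: read the wrist's pose just before it. camera_params takes no time and is no camera call; for the wrist camera it gives the pose at the moment of the call.
- sign_off(): hands the job in; it is judged then, once.
Trained networks look in the newest picture that a camera, given by its name, has taken for a name from the list of things; names that differ only in an ending like _2 or _b are one class to them, and where a whole thing is asked for, a point or a joint stands for the part that bears it (a point fixed in the world has none). Each returns a list of dicts, best first, with "p" (0 to 1); they miss things now and then, are a little off and sometimes report something else, mostly with a low value. They report only what shows in the picture. A call takes as long as a camera call.
- recognise(camera, query): "uv" ([column, row] in pixels, amid what is visible of it).
- cut_out(camera, query): "region" (400x640 bool, what is visible of it) and "uv" ([column, row] in pixels, amid what is visible of it).
- landmark_of(camera, query): "uv" ([column, row] in pixels: a listed point, or the origin of a listed thing).
The state is a dict: "time_s": time; "q": joint angles; "joint_velocities": joint speeds; "effort": joint torques, N m; "ee_pos": TCP position; "ee_rot": TCP orientation; "wrist_force": force on the tool from outside, world axes, zero at the start; "moment": the same for the moment, N m; "gripper_width": opening from 0.0 (shut) to 1.0 (fully open); "grasp_force": force on a finger pad.
Only numpy, scipy, OpenCV 4.12 (cv2) and the standard library are available. Lean on these libraries where they do the work, as an engineer would, in place of code of your own. Each camera call takes 0.05 s, during which the arm holds its last target. There are 200 camera calls.

## Working session

There is one attempt and no reset: what is moved stays moved. The work goes in short steps, Python scripts to look and compute and a tool call to move; the robot and the scene stay as the last step left them, time stands still between calls to the robot, and variables do not carry over. Pictures are saved under pics/ and viewed, at most 14 in all, crops included, and the job is handed in when it is done.

Besides the shell and the picture viewer there is one more tool, called after "Request:" in YAML: its name, and indented under it one key for each argument. step_arm: Moves the arm, as the interface text tells. Its arguments: {"type":"object","properties":{"increments":{"type":"array"},"gripper":{"type":"number"},"force":{"type":"number"}},"required":["increments"]}

```bash
mkdir -p pics; cat > h.py <<'E'
from bench import *
import numpy as np, cv2
def world(cam,uv,d,P=None):
    P=P or camera_params(cam); K=np.array(P["K"]);T=np.array(P["T"])
    uv=np.atleast_2d(uv); d=np.atleast_1d(d)
    p=np.c_[(uv[:,0]-K[0,2])/K[0,0]*d,(uv[:,1]-K[1,2])/K[1,1]*d,d]
    return p@T[:3,:3].T+T[:3,3]
def cloud(cam,dep,mask):
    v,u=np.nonzero(mask&(dep>0)); return world(cam,np.c_[u,v],dep[v,u])
def save(n,im): cv2.imwrite("pics/"+n+".png",im[:,:,::-1])
E
python3 - <<'E'
from h import *
o=get_obs(); print({k:np.round(v,3) for k,v in o.items()})
try: print(grasp_offset)
except Exception as e: print(e)
for c in ["top","scene"]:
    im,d=get_image(c); save(c+"0",im); np.save(c+"d.npy",d)
    for q in (["lid_knob","board0_mid","bar0_mid","lid_mat_top","parts_mat_top","bath"] if c=="top" else []):
        for r in landmark_of(c,q):
            u,v=np.round(r["uv"]).astype(int)
            print(q,round(r["p"],2),u,v,np.round(world(c,[u,v],d[v,u]),3))
E
```

```text
{'time_s': np.float64(0.0), 'q': array([-1.512,  0.182,  1.608, -0.   ,  1.354, -0.206]), 'joint_velocities': array([-0.001,  0.002, -0.001, -0.   , -0.003, -0.002]), 'effort': array([ 1.0000e-03, -4.4487e+01, -3.5134e+01, -0.0000e+00,  9.0000e-03,
        0.0000e+00]), 'ee_pos': array([ 0.15 , -0.554,  0.23 ]), 'ee_rot': array([-3.14 , -0.   ,  0.265]), 'wrist_force': array([-0.407, -0.395, -0.056]), 'moment': array([-0.035, -0.026, -0.024]), 'grasp_force': np.float64(0.0), 'gripper_width': np.float64(0.999)}
-0.0187
lid_knob 0.77 315 238 [[0.526 0.008 0.16 ]]
board0_mid 0.59 376 161 [[ 0.731 -0.15   0.04 ]]
bar0_mid 0.45 459 238 [[ 0.535 -0.376  0.005]]
lid_mat_top 0.77 211 246 [[0.506 0.278 0.001]]
parts_mat_top 0.82 426 260 [[ 0.476 -0.287  0.003]]
```

View pics/top0.png

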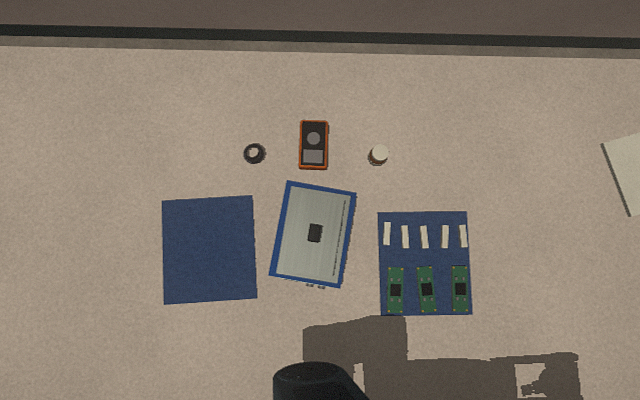

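View pics/scene0.png

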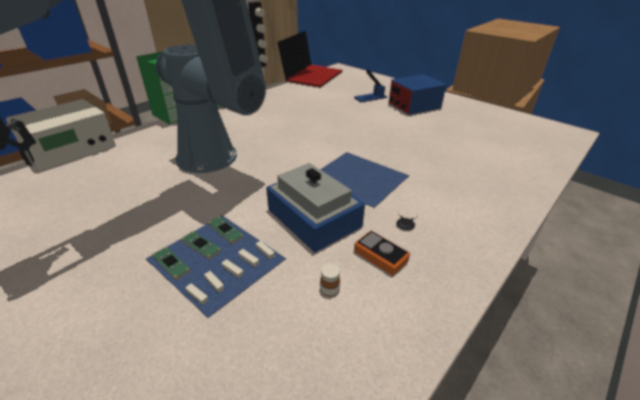

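The top view shows the cleaner at (314,234), slightly turned. The empty mat is on the left at (210,249), and three boards (396/427/460, 289) and five bars (387..463, 236) lie on the right mat. Next I measure all of them with colour masks.

```bash
python3 - <<'E'
from h import *
im=cv2.imread("pics/top0.png"); d=np.load("topd.npy"); P=camera_params("top")
hsv=cv2.cvtColor(im,cv2.COLOR_BGR2HSV)
H,S,V=[hsv[:,:,i].astype(int) for i in range(3)]
def rects(m,z,amin,name,roi):
    mm=np.zeros(m.shape,np.uint8); x0,y0,x1,y1=roi; mm[y0:y1,x0:x1]=m[y0:y1,x0:x1]
    K=np.array(P["K"]);T=np.array(P["T"])
    for c in cv2.findContours(mm,cv2.RETR_EXTERNAL,cv2.CHAIN_APPROX_NONE)[0]:
        if cv2.contourArea(c)<amin: continue
        uv=c[:,0,:].astype(float); dirs=np.c_[(uv-[K[0,2],K[1,2]])/[K[0,0],K[1,1]],np.ones(len(uv))]@T[:3,:3].T
        w=T[:3,3]+dirs*((z-T[2,3])/dirs[:,2])[:,None]
        (cx,cy),(a,b),t=cv2.minAreaRect((w[:,:2]*1000).astype(np.float32))
        if a<b: t+=90;a,b=b,a
        t=(t+90)%180-90
        print(name,np.round([cx,cy,a,b,t],1), np.round(uv.mean(0)))
bl=(H>95)&(H<125)&(S>110)
rects(bl,.003,2000,"mat",(150,180,262,320)); rects(bl|(V>0),.003,0,"",(0,0,0,0))
rects(bl,.085,200,"cleaner",(262,170,362,300))
rects((V>150)&(S<60),.019,20,"bar",(376,210,475,262))
rects((H>40)&(H<90)&(S>60),.013,50,"board",(376,255,475,318))
rects((V<50),.16,30,"knob",(300,215,330,250))
m=np.zeros(d.shape,bool);m[200:270,295:335]=1
c=cloud("top",d,m); print(np.percentile(c[:,2],[5,50,95,99]))
lid=c[(c[:,2]>.125)&(c[:,2]<.145)]; k=c[c[:,2]>.15]; print(len(k),k.mean(0))
E
```

```text
cleaner [539.5  12.3 233.4 174.2  -9.7] [313. 234.]
bar [ 537.1 -279.5   55.1   16.     2.7] [424. 237.]
bar [ 536.5 -229.2   55.    14.7    2.8] [405. 237.]
bar [ 541.  -381.4   55.4   13.4    4. ] [463. 236.]
bar [ 538.9 -333.8   58.2   13.8   -4.7] [445. 236.]
bar [ 5.450e+02 -1.818e+02  5.750e+01  1.570e+01 -5.000e-01] [387. 233.]
bar [ 541.7 -402.8  133.    21.3    0.8] [471. 235.]
bar [ 577.5 -199.6  208.4  101.5  -49.3] [392. 222.]
board [ 400.5 -201.7  115.6   40.6   -2.4] [395. 289.]
board [ 404.7 -370.1  115.3   39.3   -1.6] [460. 288.]
board [ 402.9 -282.8  115.9   40.7    5.2] [426. 288.]
knob [538.    9.8  37.9  26.1  -6.5] [314. 233.]
[0.12384547 0.12660838 0.16135005 0.16401062]
205 [0.53852469 0.00969196 0.16215948]
```

Request:
step_arm:
  increments:
    - {"delta_pos":[2,2.8,0.4],"roll":-1}
    - {"delta_pos":[3,4.2,0.6],"roll":-2}
    - {"delta_pos":[4,5.6,0.8],"roll":-3}
    - {"delta_pos":[5,7,0.8],"roll":-4.1}
    - {"delta_pos":[6,8.4,0.8],"roll":-4.1}
    - {"delta_pos":[7,10,0.8],"roll":-4.1}
    - {"delta_pos":[7.75,11.3,0.8],"roll":-4.1}
    - {"delta_pos":[7.75,11.3,0.8],"roll":-4.1}
  gripper: 100
  force: 60

```text
time_s: 1.2
ee_pos: [0.3462, -0.2683, 0.2514]
ee_rot: [-3.14, -0.001, -0.159]
wrist_force: [-1.2, -0.1, 0.8]
gripper_width: 0.998
grasp_force: 0.0
```

Request:
step_arm:
  increments:
    - {"delta_pos":[1.2,1.6,0],"roll":0}
    - {"delta_pos":[2.4,3.3,0],"roll":0}
    - {"delta_pos":[3.6,5,0],"roll":0}
    - {"delta_pos":[4.8,6.8,0],"roll":0}
    - {"delta_pos":[6,8.5,0],"roll":0}
    - {"delta_pos":[7,10,0],"roll":0}
    - {"delta_pos":[7.75,11.3,0],"roll":0}
    - {"delta_pos":[7.75,11.3,0],"roll":0}

```text
time_s: 2.0
ee_pos: [0.5398, 0.0135, 0.2511]
ee_rot: [-3.14, -0.001, -0.16]
wrist_force: [-0.1, -0.6, 0.5]
gripper_width: 1.003
grasp_force: 0.0
```

```bash
cat >> h.py <<'E'
def rects(cam,im,mask,z,amin,P=None,roi=None):
    """outline rectangles of mask blobs, projected on plane z: cx,cy,len,wid (mm), yaw deg, mean uv"""
    P=P or camera_params(cam); K=np.array(P["K"]);T=np.array(P["T"]); out=[]
    m=mask.astype(np.uint8)
    if roi: z0=np.zeros_like(m); x0,y0,x1,y1=roi; z0[y0:y1,x0:x1]=m[y0:y1,x0:x1]; m=z0
    for c in cv2.findContours(m,cv2.RETR_EXTERNAL,cv2.CHAIN_APPROX_NONE)[0]:
        if cv2.contourArea(c)<amin: continue
        uv=c[:,0,:].astype(float); dr=np.c_[(uv-[K[0,2],K[1,2]])/[K[0,0],K[1,1]],np.ones(len(uv))]@T[:3,:3].T
        w=T[:3,3]+dr*((z-T[2,3])/dr[:,2])[:,None]
        (cx,cy),(a,b),t=cv2.minAreaRect((w[:,:2]*1000).astype(np.float32))
        if a<b: t+=90;a,b=b,a
        out.append((np.round([cx,cy,a,b,(t+90)%180-90],1),np.round(uv.mean(0))))
    return out
def hsv(im): 
    h=cv2.cvtColor(im,cv2.COLOR_RGB2HSV).astype(int); return h[...,0],h[...,1],h[...,2]
E
python3 - <<'E'
from h import *
im,d=get_image("wrist"); save("w1",im)
print(np.round(camera_params("wrist")["T"],3).tolist())
H,S,V=hsv(im)
for r in rects("wrist",im,V<50,.163,300): print(r)
for r in landmark_of("wrist","lid_knob"): print(r)
E
```

```text
[[-0.159, -0.946, -0.284, 0.612], [-0.987, 0.153, 0.046, -0.001], [0.0, 0.287, -0.958, 0.394], [0.0, 0.0, 0.0, 1.0]]
(array([412.9,  31. , 655.2, 171.9,  80.8]), array([317., 347.]))
(array([ 4.816e+02, -1.270e+02,  1.830e+01,  1.570e+01, -3.000e-01]), array([481., 246.]))
(array([ 483.2, -176.1,   18.8,   16.5,    5.2]), array([538., 236.]))
(array([ 4.843e+02, -2.298e+02,  1.860e+01,  1.770e+01,  1.000e-01]), array([601., 226.]))
(array([540. ,   6.2,  41. ,  24.5,  -9.2]), array([323., 206.]))
(array([691.3,  97.2,  25. ,  21.4, -50.7]), array([166.,  26.]))
{'uv': [474.5, 243.1], 'p': 0.65}
{'uv': [321.0, 209.0], 'p': 0.58}
{'uv': [159.2, 19.3], 'p': 0.22}
```

View pics/w1.png

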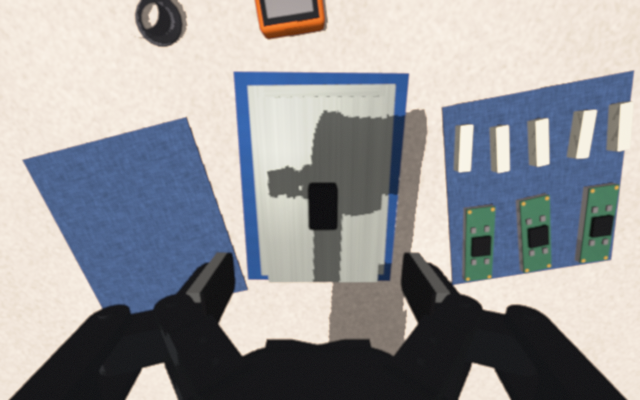

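The wrist view shows the knob at (323,206), which is (0.540, 0.007) with yaw −9°. The mats are on either side. Descend and grip.

Request:
step_arm:
  increments:
    - {"delta_pos":[0,-0.25,-1],"roll":0}
    - {"delta_pos":[0,-0.25,-2.2],"roll":0}
    - {"delta_pos":[0,-0.25,-3.4],"roll":0}
    - {"delta_pos":[0,-0.25,-4.2],"roll":0}
    - {"delta_pos":[0,-0.25,-4.6],"roll":0}
    - {"delta_pos":[0,-0.25,-4.6],"roll":0}

```text
time_s: 2.7
ee_pos: [0.5369, 0.0026, 0.1351]
ee_rot: [3.141, 0.003, -0.166]
wrist_force: [0.1, -0.4, 0.9]
gripper_width: 0.998
grasp_force: 0.0
```

Request:
step_arm:
  increments:
    - {"delta_pos":[0,0,0],"roll":0}
    - {"delta_pos":[0,0,0],"roll":0}
    - {"delta_pos":[0,0,0],"roll":0}
    - {"delta_pos":[0,0,0],"roll":0}
    - {"delta_pos":[0,0,0],"roll":0}
    - {"delta_pos":[0,0,0],"roll":0}
    - {"delta_pos":[0,0,0],"roll":0}
    - {"delta_pos":[0,0,0],"roll":0}
  gripper: 0
  force: 80

```text
time_s: 3.5
ee_pos: [0.5391, 0.0049, 0.1376]
ee_rot: [-3.14, -0.003, -0.164]
wrist_force: [0.5, 5.7, 5.4]
gripper_width: 0.289
grasp_force: 79.3
```

Request:
step_arm:
  increments:
    - {"delta_pos":[0,0,0.8],"roll":0}
    - {"delta_pos":[0,0,1.8],"roll":0}
    - {"delta_pos":[0,0,2.8],"roll":0}
    - {"delta_pos":[0,0,3.6],"roll":0}
    - {"delta_pos":[0,0,4],"roll":0}
    - {"delta_pos":[0,0.8,4],"roll":0}
    - {"delta_pos":[-0.2,1.6,4],"roll":0}
    - {"delta_pos":[-0.2,1.6,4],"roll":0}

```text
time_s: 4.3
ee_pos: [0.5316, 0.0459, 0.2351]
ee_rot: [-3.141, 0.003, -0.162]
wrist_force: [-0.7, -0.3, -4.0]
gripper_width: 0.286
grasp_force: 79.9
```

Request:
step_arm:
  increments:
    - {"delta_pos":[-0.2,1.4,0],"roll":0}
    - {"delta_pos":[-0.4,2.8,0],"roll":0}
    - {"delta_pos":[-0.6,4.2,0],"roll":0}
    - {"delta_pos":[-0.8,5.6,0],"roll":0}
    - {"delta_pos":[-1,7,0],"roll":0}
    - {"delta_pos":[-1.2,8.3,0],"roll":0}
    - {"delta_pos":[-1.4,9.3,0],"roll":0}
    - {"delta_pos":[-1.4,9.3,0],"roll":0}

```text
time_s: 5.1
ee_pos: [0.4966, 0.2787, 0.2352]
ee_rot: [-3.142, 0.002, -0.161]
wrist_force: [-1.0, -0.7, -4.6]
gripper_width: 0.289
grasp_force: 80.6
```

Request:
step_arm:
  increments:
    - {"delta_pos":[0,0,-1.2],"roll":0}
    - {"delta_pos":[0,0,-2.4],"roll":0}
    - {"delta_pos":[0,0,-3.6],"roll":0}
    - {"delta_pos":[0,0,-4.8],"roll":0}
    - {"delta_pos":[0,0,-5.8],"roll":0}
    - {"delta_pos":[0,0,-6.4],"roll":0}
    - {"delta_pos":[0,0,-6.7],"roll":0}
    - {"delta_pos":[0,0,-6.7],"roll":0}

```text
time_s: 5.9
ee_pos: [0.4977, 0.2757, 0.068]
ee_rot: [3.141, 0.001, -0.165]
wrist_force: [-0.3, -0.1, -4.1]
gripper_width: 0.298
grasp_force: 53.7
```

Request:
step_arm:
  increments:
    - {"delta_pos":[0,0,-0.08],"roll":0}
    - {"delta_pos":[0,0,-0.16],"roll":0}
    - {"delta_pos":[0,0,-0.2],"roll":0}
    - {"delta_pos":[0,0,-0.2],"roll":0}
    - {"delta_pos":[0,0,-0.2],"roll":0}

```text
time_s: 6.4
ee_pos: [0.4982, 0.2764, 0.0642]
ee_rot: [-3.141, -0.001, -0.164]
wrist_force: [1.0, 0.2, -3.2]
gripper_width: 0.287
grasp_force: 83.9
```

Request:
step_arm:
  increments:
    - {"delta_pos":[0,0,-0.06],"roll":0}
    - {"delta_pos":[0,0,-0.06],"roll":0}
    - {"delta_pos":[0,0,-0.06],"roll":0}

```text
time_s: 6.7
ee_pos: [0.4983, 0.2765, 0.0637]
ee_rot: [-3.141, -0.001, -0.164]
wrist_force: [-4.0, -1.4, 6.0]
gripper_width: 0.288
grasp_force: 85.6
```

Request:
step_arm:
  increments:
    - {"delta_pos":[0,0,0],"roll":0}
    - {"delta_pos":[0,0,0],"roll":0}
    - {"delta_pos":[0,0,0],"roll":0}
    - {"delta_pos":[0,0,0],"roll":0}
    - {"delta_pos":[0,0,0],"roll":0}
  gripper: 100

```text
time_s: 7.2
ee_pos: [0.4981, 0.2763, 0.0623]
ee_rot: [-3.142, -0.0, -0.165]
wrist_force: [0.0, 0.2, -0.2]
gripper_width: 1.001
grasp_force: 0.0
```

Request:
step_arm:
  increments:
    - {"delta_pos":[0,0,0.8],"roll":0}
    - {"delta_pos":[0,0,2.4],"roll":0}
    - {"delta_pos":[0,0,4],"roll":0}
    - {"delta_pos":[0,0,5.6],"roll":0}
    - {"delta_pos":[0,-1,6.5],"roll":0}
    - {"delta_pos":[0,-2,6.5],"roll":0}
    - {"delta_pos":[0,-2,6.5],"roll":0}

```text
time_s: 7.9
ee_pos: [0.4986, 0.2244, 0.2259]
ee_rot: [3.142, -0.002, -0.167]
wrist_force: [0.1, -0.3, -0.1]
gripper_width: 1.002
grasp_force: 0.0
```

Request:
step_arm:
  increments:
    - {"delta_pos":[0,-1.5,0.5],"roll":0}
    - {"delta_pos":[0.4,-3,1],"roll":0}
    - {"delta_pos":[0.8,-4.5,1.5],"roll":0}
    - {"delta_pos":[1,-6,2],"roll":0}
    - {"delta_pos":[1,-7.5,2],"roll":0}
    - {"delta_pos":[1,-9,2],"roll":0}
    - {"delta_pos":[1,-10,2],"roll":0}
    - {"delta_pos":[1,-10,2],"roll":0}

```text
time_s: 8.7
ee_pos: [0.523, -0.0261, 0.2741]
ee_rot: [3.141, 0.001, -0.168]
wrist_force: [-0.6, -1.1, 0.1]
gripper_width: 1.0
grasp_force: 0.0
```

```bash
python3 - <<'E'
from h import *
im,d=get_image("wrist"); save("w2",im); P=camera_params("wrist"); H,S,V=hsv(im)
print("bars"); [print(*r) for r in rects("wrist",im,(V>150)&(S<60),.019,150,P) if 30<r[0][2]<75 and r[0][3]<30]
print("boards"); [print(*r) for r in rects("wrist",im,(H>40)&(H<90)&(S>60),.013,300,P) if r[0][2]<140]
print("cleaner"); [print(*r) for r in rects("wrist",im,(H>95)&(H<125)&(S>110),.085,2000,P)]
t,dt=get_image("top"); save("t2",t); H,S,V=hsv(t)
print([ (r["uv"],r["p"]) for r in landmark_of("wrist","bath")])
print("top knob"); [print(*r) for r in rects("top",t,V<50,.089,30,None,(180,215,250,300))]
print("mat"); [print(*r) for r in rects("top",t,(H>95)&(H<125)&(S>60),.003,1500,None,(150,180,266,320))]
E
```

```text
bars
[ 537.2 -227.9   62.1   18.6    3.1] [462. 138.]
[ 545.7 -180.2   61.9   18.    -3.6] [428. 138.]
[ 537.5 -278.    62.    18.6    5. ] [499. 131.]
[ 539.7 -332.6   61.8   18.6   -4. ] [541. 123.]
[736.7  19.7  51.6  13.6  80.5] [251.   5.]
boards
[ 400.6 -200.8  116.8   39.2   -1.5] [444. 229.]
[ 403.7 -282.2  115.5   40.1    5.3] [498. 218.]
[ 406.1 -369.5  115.4   40.3   -0.6] [557. 208.]
cleaner
[520.1 220.2 209.  189.3   4.5] [115. 183.]
[540.5  12.8 232.7 173.6  -9.4] [283. 159.]
[ 495.9 -232.7  211.8  188.6    1.3] [489. 172.]
[([287.2, 167.1], 0.69)]
top knob
[497.2 274.3  39.1  29.1  -7. ] [203. 250.]
mat
[499.  283.3 267.7 238.2   4.4] [208. 250.]
```

View pics/w2.png

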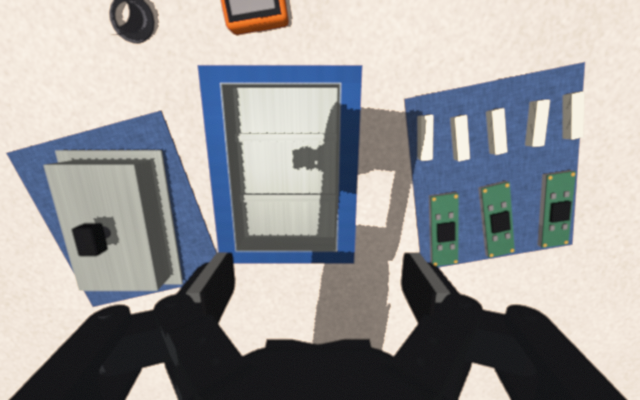

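The lid lies flat on the left mat with its knob at (92,238). The bath is open at (283,160), with its ribs visible as lines, and the three boards and five bars are on the right. Go for board A at (444,229).

Request:
step_arm:
  increments:
    - {"delta_pos":[-0.9,-1.3,0],"roll":0.3}
    - {"delta_pos":[-1.9,-2.7,0],"roll":0.6}
    - {"delta_pos":[-2.9,-4.2,0],"roll":0.9}
    - {"delta_pos":[-3.9,-5.6,0],"roll":1.28}
    - {"delta_pos":[-4.9,-7.1,-1],"roll":1.28}
    - {"delta_pos":[-4.9,-7.1,-2.8],"roll":1.28}
    - {"delta_pos":[-4.9,-7.1,-4.5],"roll":1.28}
    - {"delta_pos":[-4.9,-7.1,-4.5],"roll":1.28}
  gripper: 70

```text
time_s: 9.65
ee_pos: [0.3974, -0.1974, 0.1571]
ee_rot: [-3.134, 0.008, -0.03]
wrist_force: [0.2, -0.1, 0.6]
gripper_width: 0.698
grasp_force: 0.0
```

Request:
step_arm:
  increments:
    - {"delta_pos":[0,0,-1.5],"roll":0}
    - {"delta_pos":[0,0,-3],"roll":0}
    - {"delta_pos":[0,0,-4.5],"roll":0}
    - {"delta_pos":[0,0,-5.5],"roll":0}
    - {"delta_pos":[0,0,-6.1],"roll":0}
    - {"delta_pos":[0,0,-6.26],"roll":0}
    - {"delta_pos":[0,0,-6.26],"roll":0}
    - {"delta_pos":[0,0,-6.26],"roll":0}

```text
time_s: 10.45
ee_pos: [0.402, -0.2018, 0.0074]
ee_rot: [3.14, -0.002, -0.03]
wrist_force: [-0.6, 0.5, -0.2]
gripper_width: 0.699
grasp_force: 0.0
```

Request:
step_arm:
  increments:
    - {"delta_pos":[0,0,0],"roll":0}
    - {"delta_pos":[0,0,0],"roll":0}
    - {"delta_pos":[0,0,0],"roll":0}
    - {"delta_pos":[0,0,0],"roll":0}
    - {"delta_pos":[0,0,0],"roll":0}
    - {"delta_pos":[0,0,0],"roll":0}
  gripper: 0
  force: 70

```text
time_s: 11.05
ee_pos: [0.4015, -0.2018, 0.0075]
ee_rot: [3.14, -0.002, -0.03]
wrist_force: [-1.7, 2.6, 12.0]
gripper_width: 0.435
grasp_force: 68.7
```

Request:
step_arm:
  increments:
    - {"delta_pos":[0,0,0.6],"roll":0}
    - {"delta_pos":[0,0,1.8],"roll":0}
    - {"delta_pos":[0,0,3.2],"roll":0}
    - {"delta_pos":[0,0,4.6],"roll":0}
    - {"delta_pos":[0,0,5.6],"roll":0}
    - {"delta_pos":[0.6,0.8,6],"roll":-0.2}
    - {"delta_pos":[1.2,1.8,6],"roll":-0.4}
    - {"delta_pos":[1.2,1.8,6],"roll":-0.4}

```text
time_s: 11.85
ee_pos: [0.4316, -0.1543, 0.1568]
ee_rot: [-3.141, -0.002, -0.071]
wrist_force: [-0.7, 0.6, -1.4]
gripper_width: 0.437
grasp_force: 70.8
```

Request:
step_arm:
  increments:
    - {"delta_pos":[0.8,1.2,0],"roll":-0.2}
    - {"delta_pos":[1.7,2.6,0],"roll":-0.5}
    - {"delta_pos":[2.6,4,0],"roll":-0.9}
    - {"delta_pos":[3.4,5.3,0],"roll":-0.9}
    - {"delta_pos":[4.1,6.3,0],"roll":-0.9}
    - {"delta_pos":[4.36,6.75,0],"roll":-0.9}
    - {"delta_pos":[4.36,6.75,0],"roll":-0.9}
    - {"delta_pos":[4.36,6.75,0],"roll":-0.9}

```text
time_s: 12.65
ee_pos: [0.5388, 0.0118, 0.1555]
ee_rot: [3.141, 0.001, -0.166]
wrist_force: [-0.2, 0.2, -1.0]
gripper_width: 0.433
grasp_force: 70.8
```

Request:
step_arm:
  increments:
    - {"delta_pos":[0,0,-0.8],"roll":0}
    - {"delta_pos":[0,0,-1.6],"roll":0}
    - {"delta_pos":[0,0,-2.4],"roll":0}
    - {"delta_pos":[0,0,-3.2],"roll":0}
    - {"delta_pos":[0,0,-3.8],"roll":0}
    - {"delta_pos":[0,0,-4.1],"roll":0}
    - {"delta_pos":[0,0,-4.14],"roll":0}
    - {"delta_pos":[0,0,-4.14],"roll":0}

```text
time_s: 13.45
ee_pos: [0.5397, 0.0118, 0.0528]
ee_rot: [3.141, -0.001, -0.167]
wrist_force: [-0.4, -0.8, -0.9]
gripper_width: 0.43
grasp_force: 70.9
```

Request:
step_arm:
  increments:
    - {"delta_pos":[0,0,-0.05],"roll":0}
    - {"delta_pos":[0,0,-0.08],"roll":0}
    - {"delta_pos":[0,0,-0.08],"roll":0}

```text
time_s: 13.75
ee_pos: [0.5399, 0.0119, 0.0526]
ee_rot: [3.141, -0.001, -0.167]
wrist_force: [-7.7, -2.1, 15.0]
gripper_width: 0.433
grasp_force: 73.1
```

Request:
step_arm:
  increments:
    - {"delta_pos":[0,0,0],"roll":0}
    - {"delta_pos":[0,0,0],"roll":0}
    - {"delta_pos":[0,0,0],"roll":0}
    - {"delta_pos":[0,0,0],"roll":0}
  gripper: 65

```text
time_s: 14.15
ee_pos: [0.5395, 0.0125, 0.0502]
ee_rot: [-3.142, -0.0, -0.167]
wrist_force: [-0.3, -0.6, 0.1]
gripper_width: 0.652
grasp_force: 0.0
```

Request:
step_arm:
  increments:
    - {"delta_pos":[0,0,0.8],"roll":0}
    - {"delta_pos":[0,0,2.2],"roll":0}
    - {"delta_pos":[0,0,3.6],"roll":0}
    - {"delta_pos":[0,0,5],"roll":0}
    - {"delta_pos":[-0.6,0,6.6],"roll":0}
    - {"delta_pos":[-1.2,-1,8],"roll":0}
    - {"delta_pos":[-1.2,-2,8.5],"roll":0}
    - {"delta_pos":[-1.2,-2,8.5],"roll":0}

```text
time_s: 14.95
ee_pos: [0.5108, -0.04, 0.2658]
ee_rot: [3.14, -0.006, -0.169]
wrist_force: [0.5, -0.4, -1.0]
gripper_width: 0.645
grasp_force: 0.0
```

```bash
python3 - <<'E'
from h import *
im,d=get_image("wrist"); save("w3",im); P=camera_params("wrist"); H,S,V=hsv(im)
print("bars"); [print(*r) for r in rects("wrist",im,(V>150)&(S<60),.019,150,P) if 30<r[0][2]<75 and r[0][3]<30]
for z in (.013,.058): print("boards",z); [print(*r) for r in rects("wrist",im,(H>40)&(H<90)&(S>60),z,300,P) if r[0][2]<140]
print("cleaner"); [print(*r) for r in rects("wrist",im,(H>95)&(H<125)&(S>110),.085,2000,P)]
g=(H>40)&(H<90)&(S>60); g[:,390:]=0
c=cloud("wrist",d,g); print(np.median(c,0)); A=np.c_[c[:,:2]-c[:,:2].mean(0),np.ones(len(c))]; print(np.linalg.lstsq(A,c[:,2],rcond=None)[0])
print(get_obs()["ee_pos"])
E
```

```text
bars
[ 535.5 -226.8   61.5   18.5    3.3] [454. 132.]
[ 536.2 -276.5   61.7   18.4    5.3] [492. 125.]
[ 538.  -330.7   61.6   18.5   -3.7] [534. 116.]
boards 0.013
[ 402.8 -280.8  115.1   39.8    5.3] [492. 216.]
[ 405.  -367.5  115.    39.9   -0.6] [552. 204.]
[532.1  20.6 126.8  44.4  -9.5] [272. 163.]
boards 0.058
[ 423.3 -254.6  101.9   35.3    5.3] [492. 216.]
[ 425.3 -331.4  101.8   35.4   -0.6] [552. 204.]
[537.8  12.3 112.3  39.3  -9.5] [272. 163.]
cleaner
[ 492.7 -233.5  209.5  186.1    1.5] [488. 163.]
[540.6 112.9 405.3 254.   89.4] [203. 163.]
[0.54863463 0.01177862 0.05610333]
[0.00011096 0.02456218 0.05624648]
[ 0.5100453  -0.03855439  0.26390798]
```

View pics/w3.png

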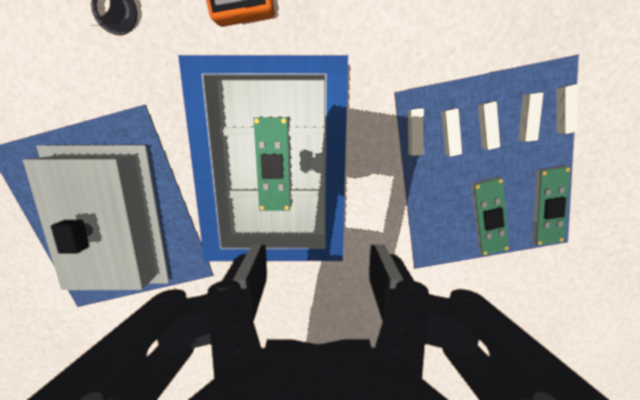

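Board A sits flat in the bath centre at (272,163). Now the nearest bar at (418,132).

Request:
step_arm:
  increments:
    - {"delta_pos":[0.3,-1.4,0],"roll":0.4}
    - {"delta_pos":[0.7,-2.8,0],"roll":0.8}
    - {"delta_pos":[1,-4.2,0],"roll":1.25}
    - {"delta_pos":[1.42,-5.74,-0.6],"roll":1.25}
    - {"delta_pos":[1.42,-5.74,-2],"roll":1.25}
    - {"delta_pos":[1.42,-5.74,-3.6],"roll":1.25}
    - {"delta_pos":[1.42,-5.74,-5],"roll":1.25}
    - {"delta_pos":[1.42,-5.74,-5],"roll":1.25}
  gripper: 45

```text
time_s: 15.8
ee_pos: [0.5407, -0.1777, 0.1306]
ee_rot: [-3.135, 0.012, -0.035]
wrist_force: [-0.0, 0.4, -0.9]
gripper_width: 0.451
grasp_force: 0.0
```

Request:
step_arm:
  increments:
    - {"delta_pos":[0,0,-1.2],"roll":0}
    - {"delta_pos":[0,0,-2.6],"roll":0}
    - {"delta_pos":[0,0,-3.8],"roll":0}
    - {"delta_pos":[0,0,-4.6],"roll":0}
    - {"delta_pos":[0,0,-5.1],"roll":0}
    - {"delta_pos":[0,0,-5.1],"roll":0}
    - {"delta_pos":[0,0,-5.1],"roll":0}

```text
time_s: 16.5
ee_pos: [0.546, -0.1811, 0.0115]
ee_rot: [3.141, -0.001, -0.035]
wrist_force: [0.0, -0.2, 0.3]
gripper_width: 0.445
grasp_force: 0.0
```

Request:
step_arm:
  increments:
    - {"delta_pos":[0,0,0],"roll":0}
    - {"delta_pos":[0,0,0],"roll":0}
    - {"delta_pos":[0,0,0],"roll":0}
    - {"delta_pos":[0,0,0],"roll":0}
    - {"delta_pos":[0,0,0],"roll":0}
  gripper: 0
  force: 60

```text
time_s: 17.0
ee_pos: [0.5463, -0.1816, 0.0122]
ee_rot: [3.14, -0.003, -0.036]
wrist_force: [-0.9, 1.4, 6.7]
gripper_width: 0.159
grasp_force: 59.6
```

Request:
step_arm:
  increments:
    - {"delta_pos":[0,0,0.8],"roll":0}
    - {"delta_pos":[0,0,2.2],"roll":0}
    - {"delta_pos":[0,0,3.6],"roll":0}
    - {"delta_pos":[0,0,5],"roll":1.2}
    - {"delta_pos":[0,0.4,6],"roll":2.4}
    - {"delta_pos":[0.2,1.4,6],"roll":3.6}
    - {"delta_pos":[0.4,2.4,6],"roll":4.8}
    - {"delta_pos":[0.4,2.4,6],"roll":4.8}

```text
time_s: 17.8
ee_pos: [0.5554, -0.1185, 0.1612]
ee_rot: [3.142, -0.001, 0.472]
wrist_force: [-0.1, -0.1, -0.8]
gripper_width: 0.159
grasp_force: 58.8
```

Request:
step_arm:
  increments:
    - {"delta_pos":[0.2,0.8,0],"roll":1.3}
    - {"delta_pos":[0.4,1.6,0],"roll":2.6}
    - {"delta_pos":[0.6,2.4,0],"roll":3.9}
    - {"delta_pos":[0.8,3.2,0],"roll":5.2}
    - {"delta_pos":[1,4,0],"roll":6.5}
    - {"delta_pos":[1.18,5.03,0],"roll":7.8}
    - {"delta_pos":[1.18,5.03,0],"roll":8.95}
    - {"delta_pos":[1.18,5.03,0],"roll":8.95}

```text
time_s: 18.6
ee_pos: [0.5846, 0.005, 0.1605]
ee_rot: [3.141, 0.0, 1.405]
wrist_force: [-0.4, -1.4, -0.0]
gripper_width: 0.161
grasp_force: 58.8
```

Request:
step_arm:
  increments:
    - {"delta_pos":[0,0,0],"roll":0}
    - {"delta_pos":[0,0,-1],"roll":0}
    - {"delta_pos":[0,0,-2],"roll":0}
    - {"delta_pos":[0,0,-3],"roll":0}
    - {"delta_pos":[0,0,-3.6],"roll":0}
    - {"delta_pos":[0,0,-3.75],"roll":0}
    - {"delta_pos":[0,0,-3.75],"roll":0}
    - {"delta_pos":[0,0,-3.75],"roll":0}

```text
time_s: 19.4
ee_pos: [0.585, 0.0041, 0.0672]
ee_rot: [3.141, 0.0, 1.402]
wrist_force: [-0.4, -0.8, 1.8]
gripper_width: 0.162
grasp_force: 59.1
```

Request:
step_arm:
  increments:
    - {"delta_pos":[0,0,-0.06],"roll":0}
    - {"delta_pos":[0,0,-0.06],"roll":0}

```text
time_s: 19.6
ee_pos: [0.5852, 0.0041, 0.067]
ee_rot: [3.14, 0.001, 1.403]
wrist_force: [-5.6, -1.8, 12.2]
gripper_width: 0.16
grasp_force: 60.3
```

Request:
step_arm:
  increments:
    - {"delta_pos":[0,0,0],"roll":0}
    - {"delta_pos":[0,0,0],"roll":0}
    - {"delta_pos":[0,0,0],"roll":0}
    - {"delta_pos":[0,0,0.3],"roll":0}
    - {"delta_pos":[0,0,1.3],"roll":0}
    - {"delta_pos":[0,0,2.7],"roll":0}
    - {"delta_pos":[0,0,4.5],"roll":0}
    - {"delta_pos":[0,0,4.5],"roll":0}
  gripper: 40

```text
time_s: 20.4
ee_pos: [0.5888, 0.0041, 0.1852]
ee_rot: [3.129, 0.0, 1.404]
wrist_force: [1.2, 0.5, 0.6]
gripper_width: 0.398
grasp_force: 0.0
```

Request:
step_arm:
  increments:
    - {"delta_pos":[-0.1,-0.8,0],"roll":-1.3}
    - {"delta_pos":[-0.3,-2,0],"roll":-2.6}
    - {"delta_pos":[-0.5,-3.2,0],"roll":-3.9}
    - {"delta_pos":[-0.8,-4.4,0],"roll":-5.2}
    - {"delta_pos":[-1.1,-5.6,0],"roll":-6.5}
    - {"delta_pos":[-1.4,-6.8,0],"roll":-7.8}
    - {"delta_pos":[-1.7,-8,0],"roll":-9.1}
    - {"delta_pos":[-1.7,-8,0],"roll":-9.1}

```text
time_s: 21.2
ee_pos: [0.5413, -0.1987, 0.1777]
ee_rot: [3.14, 0.0, 0.444]
wrist_force: [0.6, 1.0, -0.5]
gripper_width: 0.395
grasp_force: 0.0
```

Request:
step_arm:
  increments:
    - {"delta_pos":[-0.24,-1.28,-0.5],"roll":-1.3}
    - {"delta_pos":[-0.24,-1.28,-1],"roll":-2.6}
    - {"delta_pos":[-0.24,-1.28,-2],"roll":-3.78}
    - {"delta_pos":[-0.24,-1.28,-3],"roll":-3.78}
    - {"delta_pos":[-0.24,-1.28,-4],"roll":-3.78}
    - {"delta_pos":[-0.24,-1.28,-4],"roll":-3.78}
    - {"delta_pos":[-0.24,-1.28,-4],"roll":-3.78}

```text
time_s: 21.9
ee_pos: [0.536, -0.2267, 0.0776]
ee_rot: [-3.141, 0.001, 0.056]
wrist_force: [-0.3, -0.8, 0.9]
gripper_width: 0.4
grasp_force: 0.0
```

```bash
python3 - <<'E'
from h import *
im,d=get_image("top"); save("t4",im); H,S,V=hsv(im)
print("bars"); [print(*r) for r in rects("top",im,(V>140)&(S<70),.019,20,None,(376,210,475,262)) if r[0][2]<75]
[print(*r) for r in rects("top",im,(V>180)&(S<50),.074,20,None,(280,190,350,280))]
im,d=get_image("wrist"); H,S,V=hsv(im);save("w4",im)
[print(*r) for r in rects("wrist",im,(V>150)&(S<60),.019,150) if 30<r[0][2]<75 and r[0][3]<30]
print(get_obs()["ee_pos"])
E
```

```text
bars
[585.6   3.4  56.8  14.4  80. ] [317. 215.]
[ 0.5371058  -0.22759662  0.07919852]
```

View pics/w4.png

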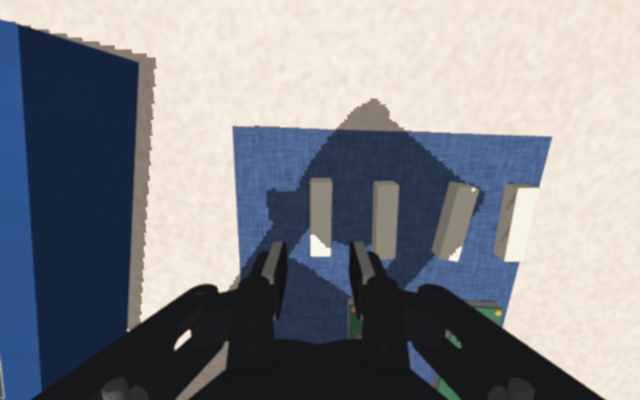

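The first bar lies in place, and the next bar (320,217) is between the fingers. Grip it and place it at the near end.

Request:
step_arm:
  increments:
    - {"delta_pos":[0,0,-1],"roll":0}
    - {"delta_pos":[0,0,-2],"roll":0}
    - {"delta_pos":[0,0,-2.68],"roll":0}
    - {"delta_pos":[0,0,-2.68],"roll":0}
    - {"delta_pos":[0,0,-2.68],"roll":0}

```text
time_s: 22.5
ee_pos: [0.5369, -0.2277, 0.0119]
ee_rot: [3.141, -0.001, 0.056]
wrist_force: [0.5, -0.9, -0.2]
gripper_width: 0.401
grasp_force: 0.0
```

Request:
step_arm:
  increments:
    - {"delta_pos":[0,0,0],"roll":0}
    - {"delta_pos":[0,0,0],"roll":0}
    - {"delta_pos":[0,0,0],"roll":0}
    - {"delta_pos":[0,0,0],"roll":0}
    - {"delta_pos":[0,0,0],"roll":0}
  gripper: 0

```text
time_s: 23.0
ee_pos: [0.5374, -0.2281, 0.0127]
ee_rot: [3.139, -0.003, 0.055]
wrist_force: [-1.9, 0.3, 6.5]
gripper_width: 0.163
grasp_force: 59.1
```

Request:
step_arm:
  increments:
    - {"delta_pos":[0,0,0.8],"roll":0}
    - {"delta_pos":[0,0,2.2],"roll":0}
    - {"delta_pos":[0,0,3.6],"roll":0}
    - {"delta_pos":[0,0,5],"roll":1.2}
    - {"delta_pos":[0,0.4,6],"roll":2.4}
    - {"delta_pos":[-0.2,1.6,6],"roll":3.6}
    - {"delta_pos":[-0.4,2.8,6],"roll":4.8}
    - {"delta_pos":[-0.4,2.8,6],"roll":4.8}

```text
time_s: 23.8
ee_pos: [0.5255, -0.1542, 0.1613]
ee_rot: [-3.141, -0.001, 0.564]
wrist_force: [-0.4, 1.0, -0.7]
gripper_width: 0.158
grasp_force: 58.8
```

Request:
step_arm:
  increments:
    - {"delta_pos":[-0.2,1.2,0],"roll":1.2}
    - {"delta_pos":[-0.4,2.4,0],"roll":2.4}
    - {"delta_pos":[-0.6,3.6,0],"roll":3.6}
    - {"delta_pos":[-0.8,4.8,0],"roll":4.8}
    - {"delta_pos":[-1,6,0],"roll":6}
    - {"delta_pos":[-1.3,7.1,0],"roll":7.2}
    - {"delta_pos":[-1.3,7.1,0],"roll":8.08}
    - {"delta_pos":[-1.3,7.1,0],"roll":8.08}

```text
time_s: 24.6
ee_pos: [0.4938, 0.0206, 0.1612]
ee_rot: [3.14, 0.0, 1.405]
wrist_force: [0.2, 0.1, -0.7]
gripper_width: 0.161
grasp_force: 58.8
```

Request:
step_arm:
  increments:
    - {"delta_pos":[0,0,0],"roll":0}
    - {"delta_pos":[0,0,-1],"roll":0}
    - {"delta_pos":[0,0,-2],"roll":0}
    - {"delta_pos":[0,0,-3],"roll":0}
    - {"delta_pos":[0,0,-3.6],"roll":0}
    - {"delta_pos":[0,0,-3.75],"roll":0}
    - {"delta_pos":[0,0,-3.75],"roll":0}
    - {"delta_pos":[0,0,-3.75],"roll":0}

```text
time_s: 25.4
ee_pos: [0.4935, 0.0194, 0.0677]
ee_rot: [-3.141, 0.0, 1.4]
wrist_force: [-4.6, -0.2, 9.0]
gripper_width: 0.161
grasp_force: 59.9
```

Request:
step_arm:
  increments:
    - {"delta_pos":[0,0,0],"roll":0}
    - {"delta_pos":[0,0,0],"roll":0}
    - {"delta_pos":[0,0,0],"roll":0}
    - {"delta_pos":[0,0,0.3],"roll":0}
    - {"delta_pos":[0,0,1.3],"roll":0}
    - {"delta_pos":[0,0,2.7],"roll":0}
    - {"delta_pos":[0,0,4.5],"roll":0}
    - {"delta_pos":[0,0,4.5],"roll":0}
  gripper: 40

```text
time_s: 26.2
ee_pos: [0.4977, 0.0195, 0.1862]
ee_rot: [3.13, 0.0, 1.404]
wrist_force: [0.0, 0.1, -0.4]
gripper_width: 0.398
grasp_force: 0.0
```

Request:
step_arm:
  increments:
    - {"delta_pos":[-0.3,-0.8,0],"roll":-1.3}
    - {"delta_pos":[-0.6,-2.2,0],"roll":-2.6}
    - {"delta_pos":[-1,-3.6,0],"roll":-3.9}
    - {"delta_pos":[-1.4,-5,0],"roll":-5.2}
    - {"delta_pos":[-1.8,-6.4,0],"roll":-6.5}
    - {"delta_pos":[-2.2,-7.8,0],"roll":-7.8}
    - {"delta_pos":[-2.6,-9,0],"roll":-9.1}
    - {"delta_pos":[-2.6,-9,0],"roll":-9.1}
  gripper: 70

```text
time_s: 27.0
ee_pos: [0.4276, -0.2079, 0.1795]
ee_rot: [3.14, 0.0, 0.444]
wrist_force: [0.6, -0.3, 0.0]
gripper_width: 0.699
grasp_force: 0.0
```

Request:
step_arm:
  increments:
    - {"delta_pos":[-0.5,-1.2,0],"roll":-1.2}
    - {"delta_pos":[-0.8,-2.4,0],"roll":-2.4}
    - {"delta_pos":[-1.04,-3.08,0],"roll":-3.43}
    - {"delta_pos":[-1.04,-3.08,0],"roll":-3.43}
    - {"delta_pos":[-1.04,-3.08,0],"roll":-3.43}

```text
time_s: 27.5
ee_pos: [0.4026, -0.2809, 0.179]
ee_rot: [-3.141, 0.0, 0.095]
wrist_force: [0.6, 0.5, -0.0]
gripper_width: 0.703
grasp_force: 0.0
```

```bash
cat > look.py <<'E'
from h import *
import sys
n=sys.argv[1]; zb=float(sys.argv[2]) if len(sys.argv)>2 else .074
im,d=get_image("top"); save("t"+n,im); H,S,V=hsv(im)
print("stack bars"); [print(*r) for r in rects("top",im,(V>180)&(S<50),zb,20,None,(280,190,350,280)) if r[0][2]<80]
g=(H>40)&(H<90)&(S>60)
print("stack board"); [print(*r) for r in rects("top",im,g,zb-.016,20,None,(270,190,350,285))]
print("mat bars"); [print(*r) for r in rects("top",im,(V>140)&(S<70),.019,20,None,(376,210,475,262)) if r[0][2]<75]
print("mat boards"); [print(*r) for r in rects("top",im,g,.013,50,None,(376,255,475,318))]
im,d=get_image("wrist"); save("w"+n,im); H,S,V=hsv(im); P=camera_params("wrist")
print("wrist bars");[print(*r) for r in rects("wrist",im,(V>150)&(S<60),.019,150,P) if 30<r[0][2]<75 and r[0][3]<30]
print("wrist boards");[print(*r) for r in rects("wrist",im,(H>40)&(H<90)&(S>60),.013,200,P) if r[0][2]<140]
print(get_obs()["ee_pos"])
E
python3 look.py 5
```

```text
stack bars
[494.1  19.1  56.1  13.9  80.5] [310. 252.]
[583.5   4.   56.3  13.8  80.1] [316. 216.]
stack board
[538.9  12.2  74.   38.8  -9.7] [313. 234.]
mat bars
[ 537.1 -278.4   55.9   16.3    5.2] [424. 237.]
[ 539.1 -333.8   57.8   15.8   -1.5] [445. 236.]
mat boards
[ 426.  -370.7   72.9   39.2   -1.6] [459. 277.]
[ 402.9 -282.7  115.9   40.3    5.1] [425. 288.]
wrist bars
[460.6  34.4  40.5  23.6  -9.5] [ 12. 104.]
[ 539.  -335.1   61.2   17.7   -4. ] [387.  56.]
[ 537.2 -280.3   60.7   17.5    4.7] [330.  52.]
wrist boards
[ 405.4 -372.2  116.    39.4   -0.7] [399. 188.]
[ 402.9 -285.   116.9   39.9    4.7] [320. 182.]
[ 0.402794   -0.28043336  0.17909495]
```

Both bars lie right. Board B next.

Request:
step_arm:
  increments:
    - {"delta_pos":[0,-0.04,-1.6],"roll":0}
    - {"delta_pos":[0,-0.04,-3.2],"roll":0}
    - {"delta_pos":[0,-0.04,-4.8],"roll":0}
    - {"delta_pos":[0,-0.04,-6.2],"roll":0}
    - {"delta_pos":[0,-0.04,-6.92],"roll":0}
    - {"delta_pos":[0,-0.04,-6.92],"roll":0}
    - {"delta_pos":[0,-0.04,-6.92],"roll":0}

```text
time_s: 28.3
ee_pos: [0.403, -0.2821, 0.0066]
ee_rot: [-3.141, 0.0, 0.094]
wrist_force: [0.4, 0.2, 0.6]
gripper_width: 0.701
grasp_force: 0.0
```

Request:
step_arm:
  increments:
    - {"delta_pos":[0,0,0],"roll":0}
    - {"delta_pos":[0,0,0],"roll":0}
    - {"delta_pos":[0,0,0],"roll":0}
    - {"delta_pos":[0,0,0],"roll":0}
    - {"delta_pos":[0,0,0],"roll":0}
    - {"delta_pos":[0,0,0],"roll":0}
  gripper: 0
  force: 70

```text
time_s: 28.9
ee_pos: [0.4037, -0.2836, 0.0085]
ee_rot: [3.139, -0.002, 0.092]
wrist_force: [-0.2, 2.3, 6.7]
gripper_width: 0.433
grasp_force: 69.2
```

Request:
step_arm:
  increments:
    - {"delta_pos":[0,0,0.6],"roll":0}
    - {"delta_pos":[0,0,1.8],"roll":0}
    - {"delta_pos":[0,0,3.2],"roll":0}
    - {"delta_pos":[0,0,4.6],"roll":0}
    - {"delta_pos":[0,0,5.6],"roll":0}
    - {"delta_pos":[0.5,1,6],"roll":-0.4}
    - {"delta_pos":[1,2.2,6],"roll":-0.8}
    - {"delta_pos":[1,2.2,6],"roll":-0.8}

```text
time_s: 29.7
ee_pos: [0.4287, -0.2253, 0.1579]
ee_rot: [3.141, -0.002, 0.01]
wrist_force: [-1.7, -0.4, -1.1]
gripper_width: 0.43
grasp_force: 70.4
```

Request:
step_arm:
  increments:
    - {"delta_pos":[0.6,1.4,0],"roll":-0.4}
    - {"delta_pos":[1.3,2.9,0],"roll":-0.8}
    - {"delta_pos":[2,4.4,0],"roll":-1.2}
    - {"delta_pos":[2.7,5.9,0],"roll":-1.67}
    - {"delta_pos":[3.4,7.4,0],"roll":-1.67}
    - {"delta_pos":[4.1,8.8,0],"roll":-1.67}
    - {"delta_pos":[4.46,9.61,0],"roll":-1.67}
    - {"delta_pos":[4.46,9.61,0],"roll":-1.67}

```text
time_s: 30.5
ee_pos: [0.54, 0.0147, 0.157]
ee_rot: [-3.141, -0.002, -0.163]
wrist_force: [0.0, -0.5, -2.1]
gripper_width: 0.429
grasp_force: 70.5
```

Request:
step_arm:
  increments:
    - {"delta_pos":[0,0,0],"roll":0}
    - {"delta_pos":[0,0,-0.8],"roll":0}
    - {"delta_pos":[0,0,-1.6],"roll":0}
    - {"delta_pos":[0,0,-2.4],"roll":0}
    - {"delta_pos":[0,0,-2.9],"roll":0}
    - {"delta_pos":[0,0,-3.1],"roll":0}
    - {"delta_pos":[0,0,-3.1],"roll":0}
    - {"delta_pos":[0,0,-3.1],"roll":0}

```text
time_s: 31.3
ee_pos: [0.5394, 0.0117, 0.0796]
ee_rot: [3.141, -0.001, -0.167]
wrist_force: [-1.2, -1.2, 1.1]
gripper_width: 0.429
grasp_force: 70.8
```

Request:
step_arm:
  increments:
    - {"delta_pos":[0,0,-0.04],"roll":0}
    - {"delta_pos":[0,0,-0.07],"roll":0}
    - {"delta_pos":[0,0,-0.07],"roll":0}

```text
time_s: 31.6
ee_pos: [0.5396, 0.0117, 0.0794]
ee_rot: [3.14, -0.001, -0.166]
wrist_force: [-8.3, -1.2, 16.5]
gripper_width: 0.428
grasp_force: 72.9
```

Request:
step_arm:
  increments:
    - {"delta_pos":[0,0,0],"roll":0}
    - {"delta_pos":[0,0,0],"roll":0}
    - {"delta_pos":[0,0,0],"roll":0}
    - {"delta_pos":[0,0,0],"roll":0}
    - {"delta_pos":[0,0,0.8],"roll":0}
    - {"delta_pos":[0,0,2],"roll":0}
    - {"delta_pos":[0,0,3.5],"roll":0}
    - {"delta_pos":[0,0,5],"roll":0}
  gripper: 65

```text
time_s: 32.4
ee_pos: [0.5385, 0.0126, 0.2028]
ee_rot: [-3.142, 0.001, -0.167]
wrist_force: [0.3, -0.4, 0.6]
gripper_width: 0.651
grasp_force: 0.0
```

Request:
step_arm:
  increments:
    - {"delta_pos":[0,-0.8,0],"roll":0.4}
    - {"delta_pos":[0,-2.4,0],"roll":0.8}
    - {"delta_pos":[0,-4,0],"roll":1.2}
    - {"delta_pos":[0,-5.6,0],"roll":1.6}
    - {"delta_pos":[0,-7.2,0],"roll":2}
    - {"delta_pos":[0,-8.8,0],"roll":2.4}
    - {"delta_pos":[0,-9.6,0],"roll":2.4}
    - {"delta_pos":[0,-9.6,0],"roll":2.4}
  gripper: 45

```text
time_s: 33.2
ee_pos: [0.5387, -0.23, 0.2017]
ee_rot: [3.141, 0.0, 0.081]
wrist_force: [-0.4, -0.1, 0.6]
gripper_width: 0.449
grasp_force: 0.0
```

```bash
python3 look.py 6 .100
```

```text
stack bars
stack board
[538.5  12.  114.8  39.1  -9.8] [313. 234.]
mat bars
[ 485.5 -402.    20.6   13.1    0.6] [472. 257.]
mat boards
[ 405.2 -370.1  114.6   39.3   -1.6] [460. 287.]
wrist bars
wrist boards
[ 4.339e+02 -3.710e+02  5.960e+01  4.060e+01  1.000e-01] [419. 267.]
[521.2  33.   78.8  12.6  -9.5] [ 99. 178.]
[ 0.53881212 -0.22692029  0.20161242]
```

View pics/w6.png

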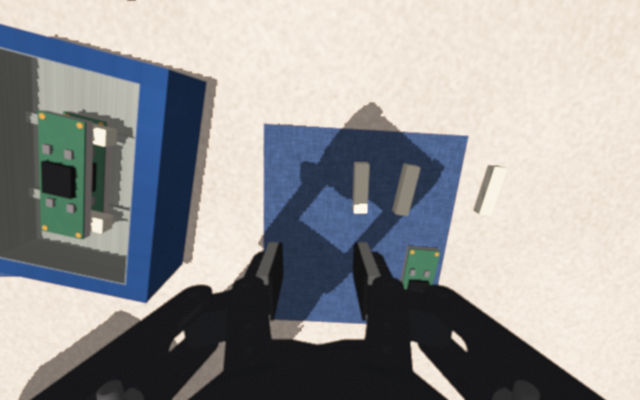

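```bash
python3 - <<'E'
from h import *
P=camera_params("wrist"); im=cv2.imread("pics/w6.png")[:,:,::-1].copy(); H,S,V=hsv(im)
[print(*r) for r in rects("wrist",im,(V>80)&(S<70),.019,150,P) if 30<r[0][2]<85 and r[0][3]<40]
E
```

```text
[ 442.4 -302.3   59.3   15.4   19.1] [368. 262.]
[ 431.5 -170.4   59.4   15.2   -9.7] [267. 262.]
[ 540.3 -331.5   63.5   23.    -3.9] [406. 189.]
[ 538.1 -278.5   64.1   19.5    5.3] [361. 188.]
```

Board B sits on its bars at (62,175). The fifth bar was knocked off the mat to (490,190), but it is the spare. Take the bar at (361,188).

Request:
step_arm:
  increments:
    - {"delta_pos":[-0.08,-1,0],"roll":0}
    - {"delta_pos":[-0.08,-2.05,-0.6],"roll":0}
    - {"delta_pos":[-0.08,-2.05,-2.2],"roll":0}
    - {"delta_pos":[-0.08,-2.05,-3.8],"roll":0}
    - {"delta_pos":[-0.08,-2.05,-5.4],"roll":0}
    - {"delta_pos":[-0.08,-2.05,-6.8],"roll":0}
    - {"delta_pos":[-0.08,-2.05,-7.66],"roll":0}
    - {"delta_pos":[-0.08,-2.05,-7.66],"roll":0}

```text
time_s: 34.1
ee_pos: [0.5348, -0.2748, 0.0068]
ee_rot: [-3.136, 0.006, 0.086]
wrist_force: [-0.7, -0.5, -0.9]
gripper_width: 0.446
grasp_force: 0.0
```

Request:
step_arm:
  increments:
    - {"delta_pos":[0,0,0],"roll":0}
    - {"delta_pos":[0,0,0],"roll":0}
    - {"delta_pos":[0,0,0],"roll":0}
    - {"delta_pos":[0,0,0],"roll":0}
    - {"delta_pos":[0,0,0],"roll":0}
    - {"delta_pos":[0,0,0],"roll":0}
  gripper: 0
  force: 60

```text
time_s: 34.7
ee_pos: [0.5382, -0.2793, 0.0124]
ee_rot: [3.14, -0.002, 0.085]
wrist_force: [0.9, 1.5, 7.9]
gripper_width: 0.161
grasp_force: 60.9
```

Request:
step_arm:
  increments:
    - {"delta_pos":[0,0,0.8],"roll":0}
    - {"delta_pos":[0,0,2.2],"roll":0}
    - {"delta_pos":[0,0,3.6],"roll":0}
    - {"delta_pos":[0,0,5],"roll":1.2}
    - {"delta_pos":[0,0.4,6.4],"roll":2.4}
    - {"delta_pos":[0.2,1.6,7],"roll":3.6}
    - {"delta_pos":[0.4,2.8,7],"roll":4.8}
    - {"delta_pos":[0.4,2.8,7],"roll":4.8}

```text
time_s: 35.5
ee_pos: [0.5476, -0.2058, 0.1868]
ee_rot: [3.141, -0.002, 0.593]
wrist_force: [0.6, -0.6, -1.2]
gripper_width: 0.159
grasp_force: 60.1
```

Request:
step_arm:
  increments:
    - {"delta_pos":[0.2,1.3,0],"roll":1.2}
    - {"delta_pos":[0.4,2.7,0],"roll":2.4}
    - {"delta_pos":[0.6,4.1,0],"roll":3.6}
    - {"delta_pos":[0.8,5.5,0],"roll":4.8}
    - {"delta_pos":[1,6.9,0],"roll":6}
    - {"delta_pos":[1.3,8,0],"roll":7.2}
    - {"delta_pos":[1.48,8.54,0],"roll":7.78}
    - {"delta_pos":[1.48,8.54,0],"roll":7.78}

```text
time_s: 36.3
ee_pos: [0.5842, 0.0061, 0.1854]
ee_rot: [-3.142, -0.0, 1.404]
wrist_force: [-0.6, -0.5, -0.2]
gripper_width: 0.161
grasp_force: 60.1
```

Request:
step_arm:
  increments:
    - {"delta_pos":[0,0,0],"roll":0}
    - {"delta_pos":[0,0,-1],"roll":0}
    - {"delta_pos":[0,0,-2],"roll":0}
    - {"delta_pos":[0,0,-3],"roll":0}
    - {"delta_pos":[0,0,-3.5],"roll":0}
    - {"delta_pos":[0,0,-3.7],"roll":0}
    - {"delta_pos":[0,0,-3.7],"roll":0}
    - {"delta_pos":[0,0,-3.7],"roll":0}

```text
time_s: 37.1
ee_pos: [0.5846, 0.0039, 0.0939]
ee_rot: [3.14, 0.0, 1.4]
wrist_force: [-0.4, 0.2, -0.8]
gripper_width: 0.161
grasp_force: 60.1
```

Request:
step_arm:
  increments:
    - {"delta_pos":[0,0,-0.05],"roll":0}
    - {"delta_pos":[0,0,-0.08],"roll":0}
    - {"delta_pos":[0,0,-0.08],"roll":0}

```text
time_s: 37.4
ee_pos: [0.585, 0.0041, 0.0933]
ee_rot: [3.139, 0.001, 1.402]
wrist_force: [-4.0, -1.4, 11.1]
gripper_width: 0.162
grasp_force: 61.4
```

Request:
step_arm:
  increments:
    - {"delta_pos":[0,0,0],"roll":0}
    - {"delta_pos":[0,0,0],"roll":0}
    - {"delta_pos":[0,0,0],"roll":0}
    - {"delta_pos":[0,0,0.3],"roll":0}
    - {"delta_pos":[0,0,1.3],"roll":0}
    - {"delta_pos":[0,0,2.7],"roll":0}
    - {"delta_pos":[0,0,4.5],"roll":0}
    - {"delta_pos":[0,0,4.5],"roll":0}
  gripper: 40

```text
time_s: 38.2
ee_pos: [0.5881, 0.0041, 0.2113]
ee_rot: [3.129, 0.0, 1.402]
wrist_force: [-0.0, -0.5, 0.7]
gripper_width: 0.397
grasp_force: 0.0
```

Request:
step_arm:
  increments:
    - {"delta_pos":[-0.1,-0.8,0],"roll":-1.3}
    - {"delta_pos":[-0.3,-2.2,0],"roll":-2.6}
    - {"delta_pos":[-0.5,-3.6,0],"roll":-3.9}
    - {"delta_pos":[-0.7,-5,0],"roll":-5.2}
    - {"delta_pos":[-0.9,-6.4,0],"roll":-6.5}
    - {"delta_pos":[-1.1,-7.8,0],"roll":-7.8}
    - {"delta_pos":[-1.3,-9,0],"roll":-9.1}
    - {"delta_pos":[-1.3,-9,0],"roll":-9.1}

```text
time_s: 39.0
ee_pos: [0.5508, -0.224, 0.2036]
ee_rot: [3.14, 0.001, 0.442]
wrist_force: [0.5, -0.1, 0.0]
gripper_width: 0.398
grasp_force: 0.0
```

Request:
step_arm:
  increments:
    - {"delta_pos":[-0.2,-1.5,0],"roll":-1.3}
    - {"delta_pos":[-0.4,-3,0],"roll":-2.6}
    - {"delta_pos":[-0.5,-4.5,0],"roll":-3.9}
    - {"delta_pos":[-0.5,-4.5,-1],"roll":-4.98}
    - {"delta_pos":[-0.5,-4.5,-2],"roll":-4.98}
    - {"delta_pos":[-0.5,-4.5,-3],"roll":-4.98}
    - {"delta_pos":[-0.5,-4.5,-3],"roll":-4.98}
    - {"delta_pos":[-0.5,-4.5,-3],"roll":-4.98}

```text
time_s: 39.8
ee_pos: [0.5391, -0.332, 0.1286]
ee_rot: [-3.141, 0.001, -0.071]
wrist_force: [-0.4, -0.4, -0.4]
gripper_width: 0.4
grasp_force: 0.0
```

```bash
python3 look.py 7 .100; python3 - <<'E'
from h import *
P=camera_params("wrist"); im=cv2.imread("pics/w7.png")[:,:,::-1].copy(); H,S,V=hsv(im)
[print(*r) for r in rects("wrist",im,(V>80)&(S<70),.019,150,P) if 30<r[0][2]<85 and r[0][3]<40]
E
```

```text
stack bars
[585.9   4.3  57.8  17.3  84.4] [316. 214.]
stack board
[529.3  13.9  96.3  39.4  -9.7] [312. 238.]
mat bars
[ 521.9 -332.    23.4   13.1   -1.5] [444. 243.]
mat boards
wrist bars
wrist boards
[ 415.5 -359.4   80.8   12.9   -0.5] [347. 307.]
[ 0.54009136 -0.33307696  0.13044562]
[ 332.5 -179.7   70.9   16.   -50.9] [198. 383.]
[ 373.  -471.2   33.9    9.3   42.2] [453. 339.]
[ 480.2 -283.    45.6   11.1  -17. ] [272. 262.]
[ 474.1 -376.1   47.2   11.2    9.6] [363. 261.]
[ 540.2 -335.9   64.1   17.9   -3.4] [320. 200.]
```

Request:
step_arm:
  increments:
    - {"delta_pos":[0,-0.06,-1.4],"roll":0}
    - {"delta_pos":[0,-0.06,-2.8],"roll":0}
    - {"delta_pos":[0,-0.06,-4],"roll":0}
    - {"delta_pos":[0,-0.06,-4.72],"roll":0}
    - {"delta_pos":[0,-0.06,-4.72],"roll":0}
    - {"delta_pos":[0,-0.06,-4.72],"roll":0}

```text
time_s: 40.5
ee_pos: [0.5399, -0.3349, 0.012]
ee_rot: [3.14, -0.002, -0.072]
wrist_force: [-0.1, -1.3, 0.6]
gripper_width: 0.4
grasp_force: 0.0
```

Request:
step_arm:
  increments:
    - {"delta_pos":[0,0,0],"roll":0}
    - {"delta_pos":[0,0,0],"roll":0}
    - {"delta_pos":[0,0,0],"roll":0}
    - {"delta_pos":[0,0,0],"roll":0}
    - {"delta_pos":[0,0,0],"roll":0}
    - {"delta_pos":[0,0,0],"roll":0}
  gripper: 0

```text
time_s: 41.1
ee_pos: [0.5405, -0.3355, 0.0132]
ee_rot: [3.139, -0.003, -0.072]
wrist_force: [-0.9, 0.1, 7.5]
gripper_width: 0.161
grasp_force: 59.2
```

Request:
step_arm:
  increments:
    - {"delta_pos":[0,0,0.8],"roll":0}
    - {"delta_pos":[0,0,2.2],"roll":0}
    - {"delta_pos":[0,0,3.6],"roll":0}
    - {"delta_pos":[0,0,5],"roll":1.2}
    - {"delta_pos":[-0.1,0.6,6.4],"roll":2.4}
    - {"delta_pos":[-0.2,2,7],"roll":3.6}
    - {"delta_pos":[-0.4,3.5,7],"roll":4.8}
    - {"delta_pos":[-0.4,3.5,7],"roll":4.8}

```text
time_s: 41.9
ee_pos: [0.529, -0.2429, 0.1871]
ee_rot: [3.142, -0.001, 0.436]
wrist_force: [-1.0, 0.4, -1.5]
gripper_width: 0.158
grasp_force: 58.7
```

Request:
step_arm:
  increments:
    - {"delta_pos":[-0.2,1.5,0],"roll":1.3}
    - {"delta_pos":[-0.4,3,0],"roll":2.6}
    - {"delta_pos":[-0.6,4.5,0],"roll":3.9}
    - {"delta_pos":[-0.8,6,0],"roll":5.2}
    - {"delta_pos":[-1,7.5,0],"roll":6.5}
    - {"delta_pos":[-1.2,9,0],"roll":7.8}
    - {"delta_pos":[-1.44,10.2,0],"roll":9.1}
    - {"delta_pos":[-1.44,10.67,0],"roll":9.28}

```text
time_s: 42.7
ee_pos: [0.4925, 0.0221, 0.186]
ee_rot: [3.141, -0.0, 1.406]
wrist_force: [-0.9, -0.0, -0.5]
gripper_width: 0.162
grasp_force: 58.8
```

Request:
step_arm:
  increments:
    - {"delta_pos":[0,0,0],"roll":0}
    - {"delta_pos":[0,0,-0.2],"roll":0}
    - {"delta_pos":[0,0,-1.5],"roll":0}
    - {"delta_pos":[0,0,-2.7],"roll":0}
    - {"delta_pos":[0,0,-3.4],"roll":0}
    - {"delta_pos":[0,0,-3.7],"roll":0}
    - {"delta_pos":[0,0,-3.7],"roll":0}
    - {"delta_pos":[0,0,-3.7],"roll":0}

```text
time_s: 43.5
ee_pos: [0.4931, 0.0184, 0.0941]
ee_rot: [-3.141, 0.001, 1.399]
wrist_force: [-6.8, 1.2, 12.9]
gripper_width: 0.164
grasp_force: 60.2
```

Request:
step_arm:
  increments:
    - {"delta_pos":[0,0,0],"roll":0}
    - {"delta_pos":[0,0,0],"roll":0}
    - {"delta_pos":[0,0,0],"roll":0}
    - {"delta_pos":[0,0,0.3],"roll":0}
    - {"delta_pos":[0,0,1.3],"roll":0}
    - {"delta_pos":[0,0,2.7],"roll":0}
    - {"delta_pos":[0,0,4.5],"roll":0}
    - {"delta_pos":[0,0,4.5],"roll":0}
  gripper: 40

```text
time_s: 44.3
ee_pos: [0.4971, 0.0193, 0.2126]
ee_rot: [3.13, 0.0, 1.402]
wrist_force: [0.1, 0.0, 0.4]
gripper_width: 0.399
grasp_force: 0.0
```

Request:
step_arm:
  increments:
    - {"delta_pos":[-0.3,-0.8,0],"roll":-1.3}
    - {"delta_pos":[-0.6,-2.2,0],"roll":-2.6}
    - {"delta_pos":[-0.9,-3.6,0],"roll":-3.9}
    - {"delta_pos":[-1.2,-5,0],"roll":-5.2}
    - {"delta_pos":[-1.5,-6.4,0],"roll":-6.5}
    - {"delta_pos":[-1.8,-7.8,0],"roll":-7.8}
    - {"delta_pos":[-2.1,-9.2,0],"roll":-9.1}
    - {"delta_pos":[-2.1,-9.2,0],"roll":-9.1}
  gripper: 70

```text
time_s: 45.1
ee_pos: [0.4397, -0.2137, 0.2056]
ee_rot: [3.14, 0.001, 0.442]
wrist_force: [0.3, 0.8, 0.8]
gripper_width: 0.705
grasp_force: 0.0
```

Request:
step_arm:
  increments:
    - {"delta_pos":[-0.3,-1.4,0],"roll":-1.2}
    - {"delta_pos":[-0.6,-2.8,0],"roll":-2.4}
    - {"delta_pos":[-0.9,-4.2,0],"roll":-3.6}
    - {"delta_pos":[-1.2,-5.6,0],"roll":-4.46}
    - {"delta_pos":[-1.42,-6.4,0],"roll":-4.46}
    - {"delta_pos":[-1.42,-6.4,0],"roll":-4.46}
    - {"delta_pos":[-1.42,-6.4,0],"roll":-4.46}

```text
time_s: 45.8
ee_pos: [0.405, -0.3692, 0.2051]
ee_rot: [-3.14, 0.0, -0.018]
wrist_force: [0.0, 0.4, -1.3]
gripper_width: 0.7
grasp_force: 0.0
```

```bash
python3 look.py 8 .100
```

```text
stack bars
[493.5  17.1  56.8  14.   80.1] [310. 252.]
[585.4   3.1  56.1  14.2  80.4] [317. 214.]
stack board
[539.6  12.   75.8  39.1  -9.7] [313. 233.]
mat bars
mat boards
[ 404.7 -370.1  115.2   39.3   -1.6] [459. 288.]
wrist bars
[194.8 -32.7  40.1  13.5  33. ] [ 80. 334.]
[ 376.9 -419.1   30.6   29.     0.8] [356. 204.]
wrist boards
[ 4.050e+02 -3.715e+02  1.169e+02  3.990e+01  2.000e-01] [320. 179.]
[ 0.4053876  -0.36855836  0.2053254 ]
```

Request:
step_arm:
  increments:
    - {"delta_pos":[0,-0.02,-1.6],"roll":0}
    - {"delta_pos":[0,-0.02,-3.4],"roll":0}
    - {"delta_pos":[0,-0.02,-5.2],"roll":0}
    - {"delta_pos":[0,-0.02,-6.8],"roll":0}
    - {"delta_pos":[0,-0.02,-7.7],"roll":0}
    - {"delta_pos":[0,-0.02,-7.98],"roll":0}
    - {"delta_pos":[0,-0.02,-7.98],"roll":0}
    - {"delta_pos":[0,-0.02,-7.98],"roll":0}

```text
time_s: 46.7
ee_pos: [0.406, -0.371, 0.0076]
ee_rot: [3.14, -0.001, -0.017]
wrist_force: [-0.2, -1.4, 0.8]
gripper_width: 0.698
grasp_force: 0.0
```

Request:
step_arm:
  increments:
    - {"delta_pos":[0,0,0],"roll":0}
    - {"delta_pos":[0,0,0],"roll":0}
    - {"delta_pos":[0,0,0],"roll":0}
    - {"delta_pos":[0,0,0],"roll":0}
    - {"delta_pos":[0,0,0],"roll":0}
    - {"delta_pos":[0,0,0],"roll":0}
  gripper: 0
  force: 70

```text
time_s: 47.3
ee_pos: [0.406, -0.3716, 0.0084]
ee_rot: [3.139, -0.002, -0.018]
wrist_force: [-1.3, 2.8, 9.1]
gripper_width: 0.433
grasp_force: 69.0
```

Request:
step_arm:
  increments:
    - {"delta_pos":[0,0,0.6],"roll":0}
    - {"delta_pos":[0,0,1.8],"roll":0}
    - {"delta_pos":[0,0,3.2],"roll":0}
    - {"delta_pos":[0,0,4.6],"roll":0}
    - {"delta_pos":[0.1,0.4,5.8],"roll":0}
    - {"delta_pos":[0.5,1.6,6.5],"roll":-0.2}
    - {"delta_pos":[1,3,6.5],"roll":-0.4}
    - {"delta_pos":[1,3,6.5],"roll":-0.4}

```text
time_s: 48.1
ee_pos: [0.4311, -0.2923, 0.1705]
ee_rot: [3.142, -0.002, -0.057]
wrist_force: [-0.0, 0.0, -1.0]
gripper_width: 0.432
grasp_force: 70.4
```

Request:
step_arm:
  increments:
    - {"delta_pos":[0.5,1.5,0],"roll":-0.3}
    - {"delta_pos":[1.1,3.2,0],"roll":-0.6}
    - {"delta_pos":[1.7,4.9,0],"roll":-1.02}
    - {"delta_pos":[2.3,6.6,0],"roll":-1.02}
    - {"delta_pos":[2.9,8.3,0],"roll":-1.02}
    - {"delta_pos":[3.5,10,0],"roll":-1.02}
    - {"delta_pos":[4.1,11.5,0],"roll":-1.02}
    - {"delta_pos":[4.36,12.32,0],"roll":-1.02}

```text
time_s: 48.9
ee_pos: [0.5398, 0.015, 0.1695]
ee_rot: [-3.141, -0.001, -0.164]
wrist_force: [-0.6, -0.8, -1.4]
gripper_width: 0.429
grasp_force: 70.5
```

Request:
step_arm:
  increments:
    - {"delta_pos":[0,0,0],"roll":0}
    - {"delta_pos":[0,0,0],"roll":0}
    - {"delta_pos":[0,0,-0.8],"roll":0}
    - {"delta_pos":[0,0,-1.6],"roll":0}
    - {"delta_pos":[0,0,-2.2],"roll":0}
    - {"delta_pos":[0,0,-2.54],"roll":0}
    - {"delta_pos":[0,0,-2.54],"roll":0}
    - {"delta_pos":[0,0,-2.54],"roll":0}

```text
time_s: 49.7
ee_pos: [0.5393, 0.0113, 0.1056]
ee_rot: [3.141, -0.001, -0.168]
wrist_force: [0.1, -0.4, -1.2]
gripper_width: 0.427
grasp_force: 70.5
```

Request:
step_arm:
  increments:
    - {"delta_pos":[0,0,-0.05],"roll":0}
    - {"delta_pos":[0,0,-0.08],"roll":0}
    - {"delta_pos":[0,0,-0.08],"roll":0}

```text
time_s: 50.0
ee_pos: [0.5394, 0.0114, 0.1053]
ee_rot: [3.14, -0.001, -0.167]
wrist_force: [-7.2, -1.7, 15.3]
gripper_width: 0.428
grasp_force: 72.8
```

Request:
step_arm:
  increments:
    - {"delta_pos":[0,0,0],"roll":0}
    - {"delta_pos":[0,0,0],"roll":0}
    - {"delta_pos":[0,0,0],"roll":0}
    - {"delta_pos":[0,0,0],"roll":0}
    - {"delta_pos":[0,0,0.8],"roll":0}
    - {"delta_pos":[0,0,2],"roll":0}
    - {"delta_pos":[0,0,3.5],"roll":0}
    - {"delta_pos":[0,0,5],"roll":0}
  gripper: 65

```text
time_s: 50.8
ee_pos: [0.5385, 0.0126, 0.2288]
ee_rot: [-3.142, 0.001, -0.167]
wrist_force: [0.3, -0.2, 0.1]
gripper_width: 0.652
grasp_force: 0.0
```

Request:
step_arm:
  increments:
    - {"delta_pos":[-0.2,1.5,0],"roll":0}
    - {"delta_pos":[-0.4,3,0],"roll":0}
    - {"delta_pos":[-0.6,4.5,0],"roll":0}
    - {"delta_pos":[-0.8,6,0],"roll":0}
    - {"delta_pos":[-1,7.5,0],"roll":0}
    - {"delta_pos":[-1.2,9,0],"roll":0}
    - {"delta_pos":[-1.64,10.58,0],"roll":0}
    - {"delta_pos":[-1.64,10.58,0],"roll":0}
  gripper: 100

```text
time_s: 51.6
ee_pos: [0.4962, 0.2812, 0.2277]
ee_rot: [-3.14, 0.001, -0.162]
wrist_force: [-0.6, -1.4, -0.6]
gripper_width: 1.002
grasp_force: 0.0
```

```bash
python3 - <<'E'
from h import *
t,d=get_image("top"); save("t9",t); H,S,V=hsv(t); g=(H>40)&(H<90)&(S>60)
[print("board",*r) for r in rects("top",t,g,.110,50,None,(270,190,350,285))]
m=np.zeros(g.shape,bool); m[190:285,270:350]=g[190:285,270:350]
c=cloud("top",d,m); print(len(c),np.median(c,0)); A=np.c_[c[:,:2]-c[:,:2].mean(0),np.ones(len(c))]
print(np.linalg.lstsq(A,c[:,2],rcond=None)[0])
w,d=get_image("wrist"); save("w9",w); H,S,V=hsv(w)
[print("knob",*r) for r in rects("wrist",w,V<50,.089,300) if r[0][2]<60]
print(get_obs()["ee_pos"])
E
```

```text
board [538.3  11.9 115.4  39.4  -9.6] [313. 233.]
594 [0.53676163 0.01164574 0.10941532]
[-0.00385311 -0.03620448  0.10927228]
knob [501.  273.6  39.1  24.2  -8.5] [321. 190.]
knob [535.6 -15.3  33.6  31.1  80.6] [618. 105.]
[0.49744735 0.27773737 0.22765185]
```

View pics/w9.png

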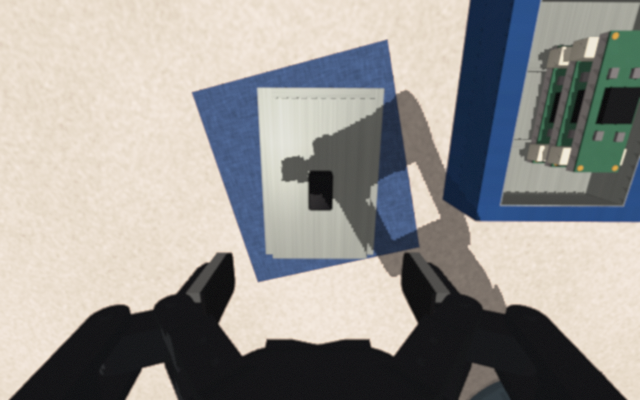

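Three boards are stacked level (600,105), and the lid knob is at (320,190). Regrasp the lid and put it back.

Request:
step_arm:
  increments:
    - {"delta_pos":[0,0,-0.5],"roll":0}
    - {"delta_pos":[0,0,-2],"roll":0}
    - {"delta_pos":[0,0,-3.6],"roll":0}
    - {"delta_pos":[0,0,-5.2],"roll":0}
    - {"delta_pos":[0,0,-6.3],"roll":0}
    - {"delta_pos":[0,0,-6.6],"roll":0}
    - {"delta_pos":[0,0,-6.6],"roll":0}
    - {"delta_pos":[0,0,-6.6],"roll":0}

```text
time_s: 52.5
ee_pos: [0.4993, 0.2768, 0.0643]
ee_rot: [-3.141, -0.002, -0.168]
wrist_force: [0.3, -0.2, 1.0]
gripper_width: 1.004
grasp_force: 0.0
```

Request:
step_arm:
  increments:
    - {"delta_pos":[0,0,0],"roll":0}
    - {"delta_pos":[0,0,0],"roll":0}
    - {"delta_pos":[0,0,0],"roll":0}
    - {"delta_pos":[0,0,0],"roll":0}
    - {"delta_pos":[0,0,0],"roll":0}
    - {"delta_pos":[0,0,0],"roll":0}
    - {"delta_pos":[0,0,0],"roll":0}
    - {"delta_pos":[0,0,0],"roll":0}
  gripper: 0
  force: 80

```text
time_s: 53.3
ee_pos: [0.4985, 0.2773, 0.0639]
ee_rot: [-3.141, -0.001, -0.166]
wrist_force: [-1.2, -0.9, 4.7]
gripper_width: 0.288
grasp_force: 79.9
```

Request:
step_arm:
  increments:
    - {"delta_pos":[0,0,0.8],"roll":0}
    - {"delta_pos":[0,0,1.8],"roll":0}
    - {"delta_pos":[0,0,2.9],"roll":0}
    - {"delta_pos":[0,0,4],"roll":0}
    - {"delta_pos":[0,0,5.1],"roll":0}
    - {"delta_pos":[0,0,6.2],"roll":0}
    - {"delta_pos":[0,0,7.5],"roll":0}
    - {"delta_pos":[0,0,7.5],"roll":0}

```text
time_s: 54.1
ee_pos: [0.5001, 0.2778, 0.2548]
ee_rot: [-3.138, -0.007, -0.166]
wrist_force: [1.3, 0.5, -3.7]
gripper_width: 0.285
grasp_force: 79.8
```

Request:
step_arm:
  increments:
    - {"delta_pos":[0.2,-1.2,0],"roll":0}
    - {"delta_pos":[0.4,-2.6,0],"roll":0}
    - {"delta_pos":[0.6,-4,0],"roll":0}
    - {"delta_pos":[0.8,-5.4,0],"roll":0}
    - {"delta_pos":[1,-6.8,0],"roll":0}
    - {"delta_pos":[1.2,-8.2,0],"roll":0}
    - {"delta_pos":[1.4,-9.5,0],"roll":0}
    - {"delta_pos":[1.61,-10.3,0],"roll":0}

```text
time_s: 54.9
ee_pos: [0.5371, 0.0174, 0.2479]
ee_rot: [3.141, 0.004, -0.168]
wrist_force: [-0.3, -0.2, -4.9]
gripper_width: 0.287
grasp_force: 80.1
```

Request:
step_arm:
  increments:
    - {"delta_pos":[0,-0.35,0],"roll":0}
    - {"delta_pos":[0,-0.35,0],"roll":0}
    - {"delta_pos":[0,-0.35,0],"roll":0}
    - {"delta_pos":[0,-0.35,-0.6],"roll":0}
    - {"delta_pos":[0,-0.35,-1.4],"roll":0}
    - {"delta_pos":[0,-0.35,-2],"roll":0}
    - {"delta_pos":[0,-0.35,-2.2],"roll":0}
    - {"delta_pos":[0,-0.35,-2.2],"roll":0}

```text
time_s: 55.7
ee_pos: [0.5373, 0.0117, 0.194]
ee_rot: [-3.141, 0.003, -0.165]
wrist_force: [-0.1, -0.8, -3.9]
gripper_width: 0.287
grasp_force: 80.0
```

```bash
python3 - <<'E'
from h import *
w,d=get_image("wrist"); save("w10",w); H,S,V=hsv(w); print(get_obs()["ee_pos"],get_obs()["wrist_force"])
[print("blue",*r) for r in rects("wrist",w,(H>95)&(H<125)&(S>110),.085,2000)]
E
```

```text
[0.53802886 0.01145195 0.19517951] [ 0.18700432 -0.43217658 -3.51173781]
blue [527.3 212.6 201.8 179.9   4.5] [109. 225.]
blue [ 505.7 -209.4  201.   167.6    1.5] [554. 186.]
```

View pics/w10.png

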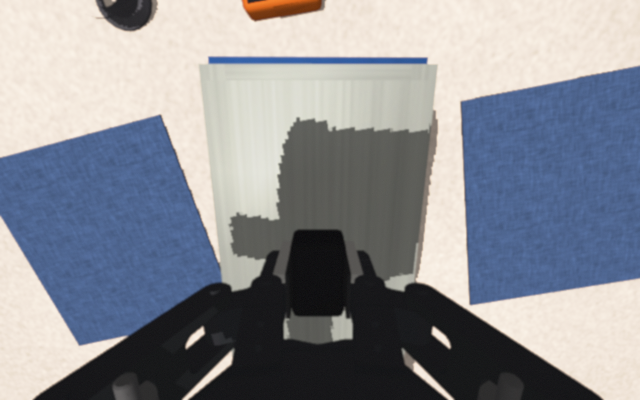

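The lid is held level and aligned over the cleaner, with the cleaner's back edge showing at row 60. Lower it gently.

Request:
step_arm:
  increments:
    - {"delta_pos":[0,0,-0.4],"roll":0}
    - {"delta_pos":[0,0,-0.8],"roll":0}
    - {"delta_pos":[0,0,-1.2],"roll":0}
    - {"delta_pos":[0,0,-1.5],"roll":0}
    - {"delta_pos":[0,0,-1.8],"roll":0}
    - {"delta_pos":[0,0,-1.9],"roll":0}
    - {"delta_pos":[0,0,-1.9],"roll":0}

```text
time_s: 56.45
ee_pos: [0.538, 0.0108, 0.1475]
ee_rot: [-3.142, 0.001, -0.167]
wrist_force: [-0.6, 0.6, -2.9]
gripper_width: 0.286
grasp_force: 80.1
```

Request:
step_arm:
  increments:
    - {"delta_pos":[0,0,-0.1],"roll":0}
    - {"delta_pos":[0,0,-0.2],"roll":0}
    - {"delta_pos":[0,0,-0.3],"roll":0}
    - {"delta_pos":[0,0,-0.35],"roll":0}
    - {"delta_pos":[0,0,-0.35],"roll":0}

```text
time_s: 56.95
ee_pos: [0.5381, 0.0108, 0.1391]
ee_rot: [-3.142, 0.0, -0.167]
wrist_force: [-0.7, -0.0, -3.5]
gripper_width: 0.287
grasp_force: 80.1
```

Request:
step_arm:
  increments:
    - {"delta_pos":[0,0,-0.05],"roll":0}
    - {"delta_pos":[0,0,-0.08],"roll":0}
    - {"delta_pos":[0,0,-0.1],"roll":0}
    - {"delta_pos":[0,0,-0.1],"roll":0}

```text
time_s: 57.35
ee_pos: [0.5384, 0.0107, 0.1379]
ee_rot: [3.141, -0.0, -0.167]
wrist_force: [-3.9, 0.4, 4.7]
gripper_width: 0.289
grasp_force: 81.5
```

Request:
step_arm:
  increments:
    - {"delta_pos":[0,0,0],"roll":0}
    - {"delta_pos":[0,0,0],"roll":0}
    - {"delta_pos":[0,0,0],"roll":0}
    - {"delta_pos":[0,0,0],"roll":0}
    - {"delta_pos":[0,0,0],"roll":0}
    - {"delta_pos":[0,0,0],"roll":0}
  gripper: 100

```text
time_s: 57.95
ee_pos: [0.5383, 0.0108, 0.1367]
ee_rot: [-3.142, 0.0, -0.167]
wrist_force: [-0.6, -0.1, 0.5]
gripper_width: 0.998
grasp_force: 0.0
```

Request:
step_arm:
  increments:
    - {"delta_pos":[0,0,0.6],"roll":0}
    - {"delta_pos":[0,0,2],"roll":0}
    - {"delta_pos":[0,0,3.5],"roll":0}
    - {"delta_pos":[-0.5,0,5],"roll":0}
    - {"delta_pos":[-1.5,0,6],"roll":0}
    - {"delta_pos":[-3,0,6.4],"roll":0}
    - {"delta_pos":[-3,0,6.4],"roll":0}
    - {"delta_pos":[-3,0,6.4],"roll":0}

```text
time_s: 58.75
ee_pos: [0.4633, 0.0107, 0.2974]
ee_rot: [3.142, -0.002, -0.167]
wrist_force: [1.1, 0.6, -0.1]
gripper_width: 0.996
grasp_force: 0.0
```

```bash
python3 - <<'E'
from h import *
w,d=get_image("wrist"); save("w11",w); H,S,V=hsv(w)
[print("knob",*r) for r in rects("wrist",w,V<50,.163,200) if r[0][2]<60]
[print("blue",*r) for r in rects("wrist",w,(H>95)&(H<125)&(S>110),.085,2000)]
m=(V>110)&(S<40); c=cloud("wrist",d,m); c=c[(c[:,2]>.118)&(c[:,2]<.140)&(abs(c[:,0]-.54)<.1)&(abs(c[:,1]-.01)<.07)]
A=np.c_[c[:,:2]-c[:,:2].mean(0),np.ones(len(c))]; print(len(c),c.mean(0),np.linalg.lstsq(A,c[:,2],rcond=None)[0])
t,d=get_image("top"); H,S,V=hsv(t); [print("knob top",*r) for r in rects("top",t,V<50,.163,30,None,(290,200,340,262))]
s,_=get_image("scene"); save("s11",s)
E
```

```text
blue [506.7 227.9 214.3 190.8   4.5] [140. 164.]
blue [ 483.2 -230.   214.4  191.4    1.4] [513. 119.]
blue [541.   10.8 231.9 173.2  -9.5] [306. 102.]
14611 [0.56315719 0.01444171 0.12636052] [-4.71514978e-04 -9.71801027e-06  1.26360519e-01]
knob top [536.6  11.4  37.1  24.1 -10.6] [314. 233.]
```

View pics/w11.png

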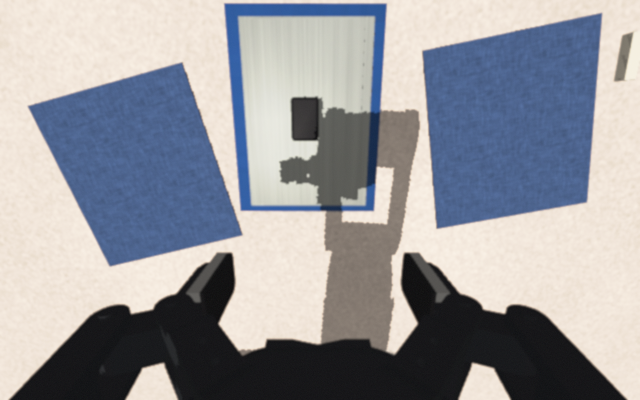

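View pics/s11.png

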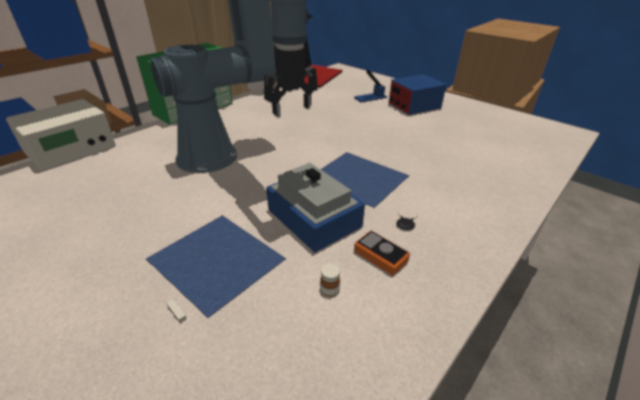

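The lid sits level and fully down: its top is at 0.126 m and its knob at (305,118), centred on the cleaner. The spare bar lies on the bench, and the spool, jar and meter are untouched.

```bash
python3 -c "
from bench import *
print(sign_off())"
```

```text
the job is handed in; nothing more can be done
None
```

The job is handed in, though sign-off returned no verdict: all three boards are stacked level on spacer bars in the bath, the lid is back on and fully down, and the spool, jar and meter were left alone.

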